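Load a current transformer round the bent primary bar of a ratio-test fixture

ROBOT

A 6-joint arm with a two-finger parallel gripper is mounted at the origin on a cart in front of the work surface, level with it; the furniture and walls round the work are solid. World frame = base frame: x ahead of the robot, y to its left, z up, the work surface at z = 0. Lengths are in m, angles in degrees, forces in N, time in s.
With the tool pointing down it reaches from about 0.4 to 0.825 m from the base axis. Payload 7 kg.
Tool frame: the origin (TCP) lies midway between the tips of the shut fingers; the grasp point (between the pads) lies 19 mm behind it; z points along the fingers, y is the line along which they close (so a half turn about z gives the same grasp; the last joint's range is limited). The gripper opens to 88 mm and grips with 3 to 60 N. Pads are 19 mm wide; open, the fingers measure 130 mm over their backs; the gripper's body (78 mm by 193 mm) begins 47 mm behind the grasp point.
Start: joints at [-60.155, 20.546, 0.682, 0, -70.136, -16.507], TCP at [0.156, -0.657, 0.227] pointing down, gripper open.
Joint ranges: [-176.03, 176.03], [-82.01, 121.73], [-58.28, 71.71], [-173.87, 95.51], [-174.79, -0.11], [-173.66, 173.66]. Speed limits (degrees/s): [136.94, 136.94, 172.46, 180, 180, 180].

INTERFACE

Orientations are given as [roll, pitch, yaw] about the fixed x, y, z axes, in that order (R = Rz(yaw) Ry(pitch) Rx(roll)).
In Python, from plant import r gives the robot as it stands. The module is installed in compiled form; this text tells all that it offers.
- The arm moves only by the tool play_rows, never from a script. Its argument "rows" is a list of rows, each an object with "slide": the shift along the tool's x, y, z as a fraction of full scale, a list of three; "delta_rot": the turn, a rotation vector about the tool's x, y, z as a fraction of full scale, a list of three; "fingers": the opening, from -1 (shut) to 1 (fully open). In form: [{"slide": [x, y, z], "delta_rot": [rx, ry, rz], "fingers": fingers}, ...]. A call has 1 to 8 rows; each row shifts and turns the commanded pose from where the row before left it, along the tool's axes as they then stand; what a row does not reach is not made up. Full scale, the value 1, is 0.15 m for a shift and 0.08 rad for a turn. A row lasts 1/8 s, in which the tool goes at most 62.5 mm and 10.7 degrees, less where a joint would pass 70% of its speed; a pose out of reach is approached as far as the arm can. A call with a number of a shift or a turn outside -1 to 1 is refused whole. A call with a gripper value outside its range is refused whole. The fingers move at their own pace and stop on an object; "squeeze" is the grip in N (left out, the last holds). Time passes only in rows, so rows that do not move let the fingers close. It gives the time, the measured TCP pose, the force, the opening and the grip force at its end, in the units of the state.
- r.get_state(): the state, without advancing time (a new reading comes with each control period).
- r.capture(name): name is "side" or "top"; returns a dict with "image" (480x640x3 uint8, blue, green, red), "fx", "fy", "cx", "cy" (pixels), "distortion" ([k1, k2, p1, p2, k3] as OpenCV has them; the pictures are not rectified), "R" (3x3) and "t" (3): a world point X has camera coordinates R X + t. Camera axes: x right, y down, z forward; pixel columns grow to the right and rows downward; lengths in m; the calibration is good to about 2 mm. A picture is of the moment at which its call begins. There is no depth.
- r.close_job(): hands the job in; it is judged then, once.
The state is a dict: "time_s": time; "joints": joint angles; "qd": joint speeds; "joint_torque": joint torques, N m; "tcp_pos": TCP position; "eef_rot": TCP orientation; "contact_force": force on the tool from outside, world axes, zero at the start; "moment": the same for the moment, N m; "gripper_width": finger opening in m; "gripper_force": force on a finger pad.
Only numpy, scipy, OpenCV 4.12 (cv2) and the standard library are available. Lean on these libraries where they do the work, as an engineer would, in place of code of your own. Each camera call takes 0.05 s, during which the arm holds its last target. There are 200 camera calls.

TASK

Load the current transformer with the wide window into the test fixture: swing the hinged copper link well clear of the open end of the bent copper bar, thread the transformer over that end and slide it along the bar and round the bend without forcing it, and stand it upright on its foot between the two locating ribs beside the square reference transformer. Then swing the link fully home onto the bar's end and let go; leave the narrow-window transformer, the dispenser bottle and the screwdriver as they are.

Things in the scene. Friction and masses are not known exactly. Their poses are not given: they have to be found in the camera images.
- ct_window (a point): the transformer to load: loose black ring 78 mm outside, 32 mm thick, with a 28 mm window, about 0.4 kg, upright on a foot 70 x 38 x 9 mm; 113 mm tall. Point: centre of the window, 46 mm above the foot's underside. x = window axis (ring and foot thickness), y = long way of the foot, z up. The same either way round.
- ct_block (a point): its handle: the grey terminal block on the ring's crown, 26 mm along x, 30 mm along y, from 84 to 113 mm above the foot's underside; this point on its middle line, 100 mm above the underside, 54 mm over the window's centre; axes as for ct_window. Beside the block in y the ring falls away (its surface 82 mm up at the block's sides, 76 mm at 25 mm out).
- ct_narrow_window (a point): a bystander: a second loose transformer of the same outside, told apart only by its 16 mm window, too narrow for the bend. Point and axes as for ct_window. The two may have swapped places at the start.
- fixture: the fixed test fixture; origin on the bench under it, z up. Plate x -77 to 95, y -107 to 125 mm, top at z 14. Copper bar, 12 mm round, level, centre line at z 65: from a clamp at (45, 108) along -y at x 45 through the fixed square reference transformer (x 2 to 88, y 51 to 85, top z 127), past the ribs to (45, -30), then the quarter bend, then along -x at y -66 to its free end at x -53.
- bar: the bent copper bar, fixed in the fixture; its origin is the centre of its quarter bend, at (9, -30, 65) mm in the fixture's frame, with its axes. Centre-line radius 36 mm, from the point 36 mm along -y of here (free leg, 62 mm long, running to -x) to the point 36 mm along +x of here (leg with the ribs, running to +y). Keep it from being pushed at over 20 N.
- bar_tip (a point): the bar's free, rounded end, on its centre line, at (-53, -66, 65) mm in the fixture's frame, with its axes; the bar runs from it along +x. It is the only end that can be threaded.
- station (a point): where the transformer goes: plate top under the bar, mid-way between the ribs; (45, 8, 14) mm in the fixture's frame, its axes. Ribs run along x, 3 mm high, 50 mm apart in y (foot 38 mm); the foot must be lifted over the one on the bend's side. Standing here, window axis along y, the window's centre is 46 mm above this point, 5 mm under the bar's; lifted over 12 mm, the window meets the bar.
- link (a joint): the hinged copper link, rad: 0 = closed, its fork astride the bar's end; grows as it opens, to 1.75. At q it points from pivot along (-sin q, -cos q) in the fixture's frame, 118 mm long, 18 mm wide, z 55 to 75 mm. Light friction (0.06 N m) holds it where it is left. At the start it is partly open, in the way.
- pivot (a point): the link's vertical pivot on top of a 30 mm insulator post, at (-45, 35, 65) mm in the fixture's frame, with its axes; the stud's top is 11 mm above this point.
- link_knob (a point): the link's upright round black knob, 68 mm from the pivot, 18 mm in diameter; this point at grip height (z 91 mm in the fixture's frame), 18 mm under the knob's top and 23 mm above the blade. Between the fingers it can turn.
- dispenser_mid (a point): a bystander: loose white bottle with a blue cap, 56 mm in diameter, 130 mm tall, upright on the bench. Point half-way up.
- driver_mid (a point): a bystander: loose screwdriver, 180 mm long along its y, 24 mm thick, lying on the bench. Point at its middle.

How it is judged:
By the outcome, as a careful person would: the job done as asked, in the order asked, and still so for the second after the job is handed in, with the robot touching nothing.
It also fails if it takes over 72 s, if anything falls off the work surface, if the arm or the gripper's body presses on something with over 40 N, if the wrist force passes 120 N, or if a joint passes its speed limit or range.

## Working session

There is one attempt and no reset: what is moved stays moved. The work goes in short steps, Python scripts to look and compute and a tool call to move; the robot and the scene stay as the last step left them, time stands still between calls to the robot, and variables do not carry over. Pictures are saved under pics/ and viewed, at most 14 in all, crops included, and the job is handed in when it is done.

Besides the shell and the picture viewer there is one more tool, called as name([rows], argument=value, ...), one row to a line, values as JSON. play_rows: Moves the arm, as the interface text tells. Shift numbers are shares of 0.15 m and turn numbers shares of 0.08 rad, none past 1 either way. Its arguments: {"type":"object","properties":{"rows":{"type":"array"},"squeeze":{"type":"number"}},"required":["rows"]}

```bash
mkdir -p pics
python3 - <<'E'
from plant import r
import cv2,pickle
print(r.get_state())
for n in("side","top"):
    c=r.capture(n);cv2.imwrite(f"pics/{n}0.png",c["image"]);pickle.dump(c,open(f"{n}0.pkl","wb"))
    print({k:v for k,v in c.items() if k!="image"})
E
```

```text
{'time_s': 0.0, 'joints': array([-6.01554895e+01,  2.05937590e+01,  6.33519041e-01, -1.99729193e-02,
       -7.01366520e+01, -1.65077425e+01]), 'qd': array([-0.02583288, -0.00760827,  0.01449707,  0.12169718, -0.06734177,
        0.08548104]), 'joint_torque': array([ 1.81842082e-03, -5.82716811e+01,  2.93071175e+01,  6.99735090e+00,
        6.83311999e-03, -1.44059295e-04]), 'tcp_pos': array([ 0.15557108, -0.65631771,  0.225595  ]), 'eef_rot': array([ 1.79901766e+02, -9.53232743e-03, -1.66670026e+02]), 'contact_force': array([ 0.06114815, -0.28743996, -0.64140351]), 'moment': array([ 0.00059589, -0.00317109,  0.01647896]), 'gripper_force': 0.0, 'gripper_width': 0.08744204647729575}
{'fx': 538.774183288894, 'fy': 538.774183288894, 'cx': 318.30837341415224, 'cy': 238.2682497482871, 'distortion': array([-0.01571706,  0.        ,  0.        ,  0.        ,  0.        ]), 'R': array([[-0.972048  , -0.23374556,  0.02203843],
       [-0.16097243,  0.59518593, -0.78730018],
       [ 0.17091096, -0.76884115, -0.61617589]]), 't': array([0.50230277, 0.19334217, 0.90701935])}
{'fx': 530.0621801564808, 'fy': 530.0621801564808, 'cx': 315.5318748074491, 'cy': 243.0211893071374, 'distortion': array([-0.03126087,  0.        ,  0.        ,  0.        ,  0.        ]), 'R': array([[ 0.09738456, -0.99523681, -0.00446458],
       [-0.97325298, -0.09429365, -0.20949308],
       [ 0.20807424,  0.02474656, -0.97779994]]), 't': array([-0.10342599,  0.54035644,  0.94432317])}
```

View pics/side0.png

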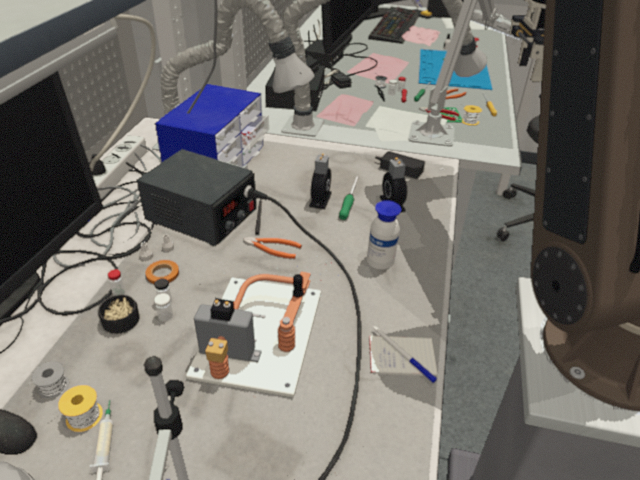

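View pics/top0.png

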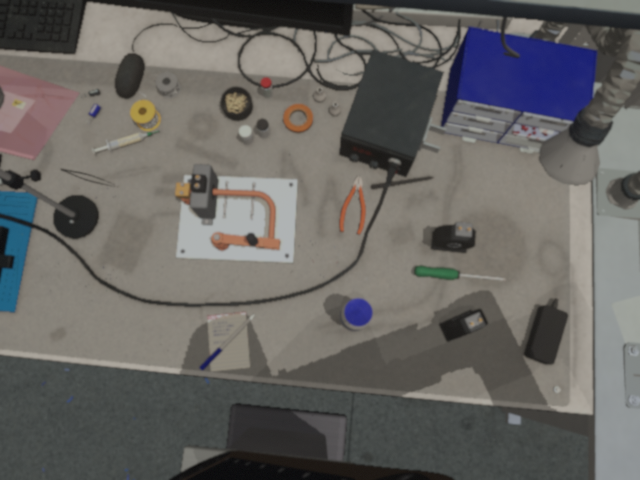

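The side view shows the fixture around (255,335), the transformers at (320,182) and (395,182), the bottle at (383,240) and the driver at (348,200). In the top view they are: fixture (238,220), transformers (455,237) and (463,322), bottle (357,313), driver (458,273). I'll enlarge the key areas.

```bash
cat > h.py <<'E'
import numpy as np,cv2,pickle
def load(n): return pickle.load(open(n+".pkl","rb"))
def K(c): return np.array([[c["fx"],0,c["cx"]],[0,c["fy"],c["cy"]],[0,0,1]])
def ray(c,p):
    u=cv2.undistortPoints(np.array([[p]],float),K(c),c["distortion"])[0,0]
    d=c["R"].T@np.array([u[0],u[1],1]);return -c["R"].T@c["t"],d/np.linalg.norm(d)
def onz(c,p,z):
    o,d=ray(c,p);return o+d*(z-o[2])/d[2]
def tri(a,p,b,q):
    A=[];y=[]
    for c,x in((a,p),(b,q)):
        o,d=ray(c,x);P=np.eye(3)-np.outer(d,d);A.append(P);y.append(P@o)
    return np.linalg.lstsq(np.vstack(A),np.hstack(y),rcond=None)[0]
def proj(c,X): return cv2.projectPoints(np.atleast_2d(np.array(X,float)),cv2.Rodrigues(c["R"])[0],c["t"],K(c),c["distortion"])[0][:,0]
def snap(n,f):
    from plant import r
    c=r.capture(n);pickle.dump(c,open(f+".pkl","wb"));return c
def crop(c,x0,y0,w,h,s): return cv2.resize(c["image"][y0:y0+h,x0:x0+w],None,fx=s,fy=s,interpolation=cv2.INTER_CUBIC)
E
python3 - <<'E'
from h import *
s,t=load("side0"),load("top0")
a=np.hstack([crop(s,300,145,130,75,3),crop(t,410,210,130,75,3)])
a=np.vstack([a,np.hstack([crop(s,180,260,150,140,2.6),crop(t,170,165,150,140,2.6)])[:, :780]])
a[:225]=cv2.convertScaleAbs(a[:225],alpha=1.6,beta=20)
cv2.imwrite("pics/m1.png",a);print(a.shape)
E
```

```text
(589, 780, 3)
```

View pics/m1.png

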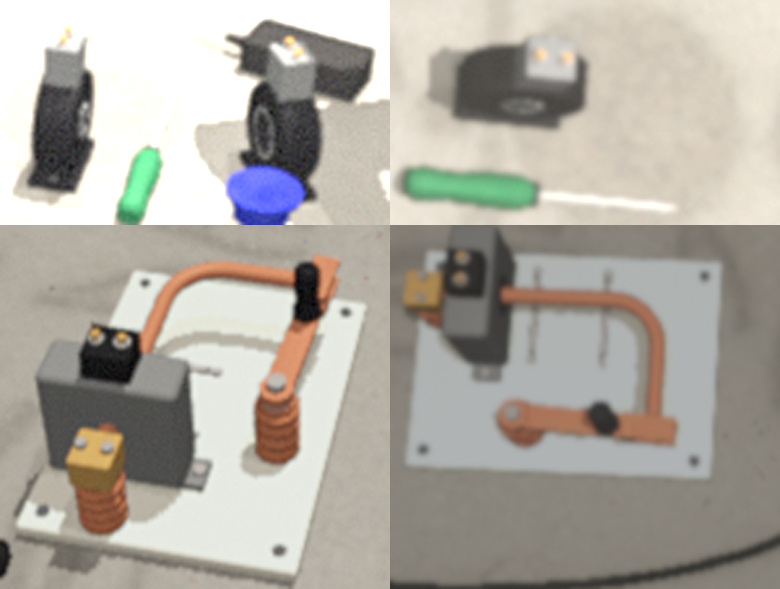

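Run:
```python
from h import *
s,t=load("side0"),load("top0")
f=lambda c,x,y:cv2.convertScaleAbs(crop(c,x,y,50,58,5),alpha=2.2,beta=10)
g=lambda c,x,y:cv2.convertScaleAbs(crop(c,x,y,80,50,5),alpha=2.2,beta=10)
a=np.vstack([np.hstack([f(s,302,150),f(s,375,150)]+[np.zeros((290,300,3),np.uint8)]),np.hstack([g(t,420,215),g(t,430,298)])])
cv2.imwrite("pics/m2.png",a);print(a.shape)
```

```text
(540, 800, 3)
```

View pics/m2.png

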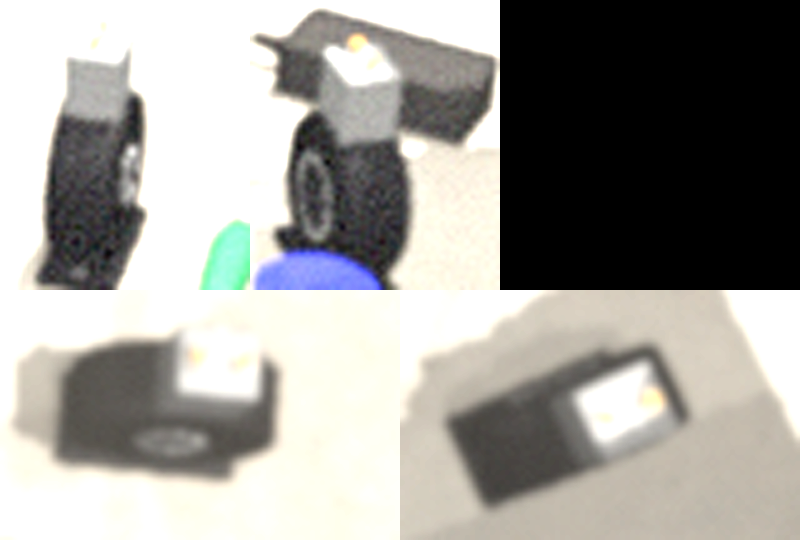

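Run:
```python
from h import *
s,t=load("side0"),load("top0")
np.set_printoptions(precision=4,suppress=True)
for c,n,box in((t,"top",(165,165,145,110)),(s,"side",(175,260,160,140))):
    x,y,w,h=box;im=c["image"][y:y+h,x:x+w];hsv=cv2.cvtColor(im,cv2.COLOR_BGR2HSV)
    g=im.min(2);th,_=cv2.threshold(g,0,255,cv2.THRESH_OTSU);print(n,"otsu",th,np.percentile(g,[10,30,50,70,90]))
    for T in((165,175,185) if n=="top" else (195,205,215)):
        m=cv2.morphologyEx((g>T).astype(np.uint8),cv2.MORPH_OPEN,np.ones((3,3)))
        k=cv2.findContours(m,cv2.RETR_EXTERNAL,cv2.CHAIN_APPROX_NONE)[0];k=max(k,key=cv2.contourArea)
        P=np.array([onz(c,p[0]+[x,y],.014)[:2] for p in k])
        (cx,cy),(a,b),ang=cv2.minAreaRect((P*1000).astype(np.float32))
        print(T,cx,cy,a,b,ang, "axis-box x",)
for nm,(x,y) in {"narrow?":(440,217),"target":(440,303)}.items():
    im=t["image"][y:y+40,x:x+55];print(nm);print(im.min(2)[::3,::3])
```

```text
top otsu 139.0 [ 86. 119. 125. 172. 175.]
165 593.68994140625 111.27552795410156 168.1890106201172 227.5868377685547 3.139478921890259 axis-box xTraceback (most recent call last):
  File "<stdin>", line 9, in <module>
ValueError: max() iterable argument is empty
```

Run:
```python
from h import *
s,t=load("side0"),load("top0")
np.set_printoptions(precision=1,suppress=True,linewidth=200)
for c,n,box,Ts in((t,"top",(165,165,145,110),(145,150,155)),(s,"side",(175,260,160,140),(175,190,200))):
    x,y,w,h=box;im=c["image"][y:y+h,x:x+w]
    g=im.min(2);print(n,np.percentile(g,[10,30,50,70,90]))
    for T in Ts:
        m=(g>T).astype(np.uint8)
        k=cv2.findContours(m,cv2.RETR_EXTERNAL,cv2.CHAIN_APPROX_NONE)[0]
        if not k: continue
        k=max(k,key=cv2.contourArea)
        P=np.array([onz(c,p[0]+[x,y],.014)[:2] for p in k])*1000
        q=cv2.minAreaRect(P.astype(np.float32));print(T,np.array(q[0]),np.array(q[1]),q[2],cv2.boxPoints(q).ravel())
for nm,(x,y) in {"narrow?":(440,217),"target":(440,303)}.items():
    im=t["image"][y:y+40,x:x+55];print(nm);print(im.min(2)[::3,::3])
```

```text
top [ 86. 119. 125. 172. 175.]
145 [593.8 111.4] [172.3 231.6] 3.0933568477630615 [501.6 222.4 514.1  -8.9 686.1   0.4 673.6 231.7]
150 [594.2 111.3] [171.2 231.1] 3.039149045944214 [502.6 222.1 514.8  -8.6 685.8   0.4 673.5 231.2]
155 [593.8 111.2] [169.7 230.6] 3.0343611240386963 [503.  221.9 515.2  -8.4 684.7   0.6 672.5 230.9]
side [ 75. 146. 161. 167. 226.]
175 [569.  110.9] [122.3 234. ] 3.115706205368042 [501.6 224.4 514.3  -9.2 636.4  -2.6 623.7 231.1]
190 [568.3 111.1] [120.2 232.1] 3.096339464187622 [502.  223.7 514.5  -8.1 634.6  -1.6 622.  230.2]
200 [568.5 111.6] [119.7 230. ] 3.110191583633423 [502.5 223.2 514.9  -6.5 634.5  -0.  622.  229.7]
narrow?
[[117 109 107 109 117 120 118 112 108 108 106 106 104 107 107 108 104 106 106]
 [116 108 107 111 116 115 113 107 103 103 105 106 104 105 104 106 104 104 106]
 [115 104 102 106 108  90 109 109 113 106 106 105 105 107 106 106 105 104 107]
 [ 65  45  39  37  46  71  97 109 114 115 111 102 105 107 107 105 106 103 103]
 [ 32  33  33  33  46  74  93 114 114  95 105  67 100 105 106 105 104 104 103]
 [ 33  32  33  33  46  81 113 11
[... 1093 characters left out ...]
70  62  46  40  34  34  57 104 117 120 116  95  60  46  81  83  82]
 [ 68  57  36  28  31  29  29  41  55 112 120 123 117 101  87  38  75  81  77]
 [ 37  27  25  27  30  30  29  35  46  88 106 120 116  91  75  57  71  75  74]
 [ 51  26  25  26  27  28  27  30  41  58 109  95  76  70  68  74  75  74  74]
 [ 73  30  25  26  26  27  26  28  36  44  64  68  63  71  74  75  75  75  74]
 [ 82  48  25  25  25  25  26  26  27  43  58  72  74  75  74  74  74  74  74]
 [ 84  71  29  24  25  25  31  47  66  73  73  74  73  73  73  72  75  74  73]
 [ 82  81  42  30  43  61  70  75  74  75  73  75  74  74  75  75  74  74  73]
 [ 82  82  72  67  74  74  74  75  74  74  74  74  73  75  74  75  74  73  73]]
```

```bash
cat >> h.py <<'E'
TH=np.radians(3.09);RF=np.array([[np.cos(TH),-np.sin(TH)],[np.sin(TH),np.cos(TH)]]);OF=np.array([.5854,.1019])
def f2w(x,y): return RF@np.array([x,y])/1000+OF
def w2f(p): return RF.T@(np.array(p)[:2]-OF)*1000
E
python3 - <<'E'
from h import *
s,t=load("side0"),load("top0")
np.set_printoptions(precision=1,suppress=True,linewidth=200)
# link: orange mask in top view
im=t["image"];hsv=cv2.cvtColor(im,cv2.COLOR_BGR2HSV)
for z,p in((.076,(216.9,236.9)),(.075,(278.8,243.8))): print("link pts",w2f(onz(t,p,z)))
for nm,c,box in(("top",t,(235,225,35,25)),("side",s,(285,265,30,50))):
    x,y,w,h=box;g=c["image"][y:y+h,x:x+w].max(2);m=(g<60).astype(np.uint8);ys,xs=np.nonzero(m);print(nm,"knob",len(xs),xs.mean()+x,ys.mean()+y,xs.min()+x,xs.max()+x,ys.min()+y,ys.max()+y)
for q in(0,.05,.1,.15,.2,.3):
    P=np.r_[f2w(-45-68*np.sin(q),35-68*np.cos(q)),.100];print(q,proj(t,P),proj(s,P))
# blocks
for nm,x,y,T in(("A",440,210,88),("B",455,300,88)):
    g=t["image"][y:y+45,x:x+40].min(2)
    if nm=="A": continue
    n,l,st,ce=cv2.connectedComponentsWithStats((g>T).astype(np.uint8));k=1+np.argmax(st[1:,4])
    k=min(range(1,n),key=lambda i:np.hypot(*(ce[i]-[19,21])));ys,xs=np.nonzero(l==k)
    P=np.array([onz(t,(a+x,b+y),.113)[:2]*1000 for a,b in zip(xs,ys)],np.float32)
    print(nm,st[k],ce[k]+[x,y],P.mean(0),cv2.minAreaRect(P))
# dark body in top: ring
g=t["image"][295:350,425:505].max(2);m=(g<52).astype(np.uint8)
k=max(cv2.findContours(m,cv2.RETR_EXTERNAL,cv2.CHAIN_APPROX_NONE)[0],key=cv2.contourArea)[:,0]+[425,295]
print(cv2.minAreaRect(k.astype(np.float32)))
print("side gray");print(s["image"][155:200:2,378:412:2].min(2))
E
```

```text
link pts [-46.   33.4]
link pts [-54.  -82.5]
top knob 64 251.765625 239.5625 248 256 235 244
side knob 168 297.6547619047619 285.79761904761904 294 302 275 296
0 [[250.9 235. ]] [[295.1 278.9]]
0.05 [[250.7 236.8]] [[297.2 279.2]]
0.1 [[250.4 238.6]] [[299.1 279.6]]
0.15 [[250.1 240.4]] [[301.1 280.1]]
0.2 [[249.6 242.2]] [[303.  280.6]]
0.3 [[248.4 245.7]] [[306.8 281.8]]
B [ 11  13  16  16 163] [473.4 320.6] [ 425.7 -337.2] ((425.7406921386719, -338.0006408691406), (19.585071563720703, 27.21562385559082), 31.040565490722656)
((463.1810607910156, 323.92242431640625), (19.95857810974121, 44.25027084350586), 66.80140686035156)
side gray
[[155 163 153  72  56  60  57  54  61  58  54  57  88 120 164 181 190]
 [ 65  88  70  54  55  58  55  54  58  71  58  59  55  55  54  73  96]
 [ 75  33  45  52  51  57  91  99  86  77 120  92  61  58  57  56  56]
 [141  72  29  31  36  39 106 149 138 126 117 101  83  61  59  58  58]
 [ 93  53  27  32  32  40  68 116 149 144 102 123 117  75  61  62  60]
 [143  63  28  30  30  41  70  74 129 143 128 128 117  90  57  57  61]
 [125  45  26  27  34  42  65
[... 478 characters left out ...]
100  15  54  54  18  25  30  39  25  23  21  27  92 105  99]
 [162 162  80  36  35  43  27  19  31  41  36  20  25  31  71 102  99]
 [119 118  57  42  27  27  42  20  22  26  31  25  26  18  53 102 101]
 [112 113  68  33  19  20  52  14  29  31  26  18  23  31  45 100 104]
 [112 112  72  29  29  27  50   7  22  34  19  24  30  28  45 102 102]
 [113 114  89  30  31  19  42  13  19  30  19  18  14  19  38  99 100]
 [116 117 103  22  42  23  55  22  18  22  22  19  20  18  44 102 101]
 [108  73  51  26  52  39  56  22  24  21  20  23  20  12  51 101 100]
 [102  38  23  23  29  60  29  15  23  22  17  20  17  20  58 101 105]
 [100  73  22  23  19  18  18  12   7  17  13  16  18  15  75 101 104]]
```

play_rows([
  {"slide":[0,0,0],"delta_rot":[0,0,-0.944],"fingers":0.1},
  {"slide":[0,0,0],"delta_rot":[0,0,-0.944],"fingers":0.1},
  {"slide":[0,0,0],"delta_rot":[0,0,-0.944],"fingers":0.1},
  {"slide":[0,0,0],"delta_rot":[0,0,-0.944],"fingers":0.1},
  {"slide":[0,0,0],"delta_rot":[0,0,-0.944],"fingers":0.1},
  {"slide":[0,0,0],"delta_rot":[0,0,-0.944],"fingers":0.1},
  {"slide":[0,0,0],"delta_rot":[0,0,-0.944],"fingers":0.1},
  {"slide":[0,0,0],"delta_rot":[0,0,-0.944],"fingers":0.1},
])

```text
time_s: 1.1
tcp_pos: [0.1556, -0.6565, 0.226]
eef_rot: [179.9, 0.0, -131.9]
contact_force: [0.1, 0.6, 0.7]
gripper_width: 0.048
gripper_force: 0.0
```

play_rows([
  {"slide":[-0.33,0.084,0],"delta_rot":[0,0,0],"fingers":0.1},
  {"slide":[-0.33,0.084,0],"delta_rot":[0,0,0],"fingers":0.1},
  {"slide":[-0.33,0.084,0],"delta_rot":[0,0,0],"fingers":0.1},
  {"slide":[-0.33,0.084,0],"delta_rot":[0,0,0],"fingers":0.1},
  {"slide":[-0.33,0.084,0],"delta_rot":[0,0,0],"fingers":0.1},
  {"slide":[-0.33,0.084,0],"delta_rot":[0,0,0],"fingers":0.1},
  {"slide":[-0.33,0.084,0],"delta_rot":[0,0,0],"fingers":0.1},
  {"slide":[-0.33,0.084,0],"delta_rot":[0,0,0],"fingers":0.1},
])

```text
time_s: 2.1
tcp_pos: [0.3464, -0.2936, 0.2265]
eef_rot: [-180.0, 0.0, -132.1]
contact_force: [1.0, -0.2, -0.2]
gripper_width: 0.0483
gripper_force: 0.0
```

play_rows([
  {"slide":[-0.33,0.084,0],"delta_rot":[0,0,0],"fingers":0.1},
  {"slide":[-0.33,0.084,0],"delta_rot":[0,0,0],"fingers":0.1},
  {"slide":[-0.33,0.084,0],"delta_rot":[0,0,0],"fingers":0.1},
  {"slide":[-0.33,0.084,0],"delta_rot":[0,0,0],"fingers":0.1},
  {"slide":[-0.33,0.084,0],"delta_rot":[0,0,0],"fingers":0.1},
  {"slide":[-0.33,0.084,0],"delta_rot":[0,0,0],"fingers":0.1},
  {"slide":[-0.33,0.084,0],"delta_rot":[0,0,0],"fingers":0.1},
  {"slide":[-0.33,0.084,0],"delta_rot":[0,0,0],"fingers":0.1},
])

```text
time_s: 3.1
tcp_pos: [0.5367, 0.068, 0.2264]
eef_rot: [180.0, -0.0, -132.0]
contact_force: [0.8, -0.6, 0.9]
gripper_width: 0.0483
gripper_force: 0.0
```

```bash
cat >> h.py <<'E'
def st():
    from plant import r
    s=r.get_state();np.set_printoptions(precision=4,suppress=True)
    print("t",s["time_s"],"tcp",s["tcp_pos"],"fix",w2f(s["tcp_pos"]),"rot",s["eef_rot"],"F",s["contact_force"],"w",s["gripper_width"],"gf",s["gripper_force"],"q",s["joints"]);return s
def go(p,psi,tx,ty,tz):
    "tool-axes move in units, from p,psi to world target"
    a=np.radians(psi);d=np.array([tx,ty,tz])-p
    return np.array([d[0]*np.cos(a)+d[1]*np.sin(a),d[0]*np.sin(a)-d[1]*np.cos(a),-d[2]])/.15
E
python3 - <<'E'
from h import *
s=st();a=load("side0");t=load("top0")
k=tri(t,(251.8,239.5),a,(297.7,285.8));print("knob tri",k,w2f(k))
k=tri(t,(473.4,320.6),a,(397,163));print("block tri",k)
print(go(s["tcp_pos"],s["eef_rot"][2],*f2w(-51,-33),.077))
E
```

```text
t 3.1 tcp [0.5367 0.068  0.2264] fix [-50.4134 -31.2139] rot [ 179.9904   -0.0141 -132.0291] F [ 0.7552 -0.6365  0.926 ] w 0.04833766596120426 gf 0.0 q [ 27.9818   7.9509 -16.2649  -0.0046 -65.8007 -70.009 ]
knob tri [0.5376 0.0661 0.0851] [-49.6617 -33.1851]
block tri [ 0.4251 -0.3377  0.1114]
[ 0.0112 -0.0057  0.996 ]
```

play_rows([
  {"slide":[0.011,-0.005,0.25],"delta_rot":[0,0,0],"fingers":0.1},
  {"slide":[0,0,0.25],"delta_rot":[0,0,0],"fingers":0.1},
  {"slide":[0,0,0.25],"delta_rot":[0,0,0],"fingers":0.1},
  {"slide":[0,0,0.15],"delta_rot":[0,0,0],"fingers":0.1},
  {"slide":[0,0,0.09],"delta_rot":[0,0,0],"fingers":0.1},
  {"slide":[0,0,0],"delta_rot":[0,0,0],"fingers":-1},
  {"slide":[0,0,0],"delta_rot":[0,0,0],"fingers":-1},
  {"slide":[0,0,0],"delta_rot":[0,0,0],"fingers":-1},
], squeeze=12)

```text
time_s: 4.1
tcp_pos: [0.5365, 0.0649, 0.0791]
eef_rot: [-180.0, 0.1, -132.0]
contact_force: [-0.0, 0.9, 0.7]
gripper_width: 0.024
gripper_force: 0.0
```

play_rows([
  {"slide":[0,0,0],"delta_rot":[0,0,0],"fingers":-1},
  {"slide":[0,0,0],"delta_rot":[0,0,0],"fingers":-1},
])

```text
time_s: 4.35
tcp_pos: [0.5365, 0.0653, 0.0788]
eef_rot: [-180.0, 0.1, -132.0]
contact_force: [-1.0, 2.9, 4.5]
gripper_width: 0.0168
gripper_force: 12.0
```

Run:
```python
from h import *
s=st();p=w2f(s["tcp_pos"]);print("q est",np.arctan2(-45-p[0],35-p[1]),np.hypot(-45-p[0],35-p[1]))
q0=np.arctan2(-45-p[0],35-p[1]);psi=s["eef_rot"][2];prev=p
N=15
for q in np.linspace(q0,1.72,N+1)[1:]:
    n=np.array([-45-68*np.sin(q),35-68*np.cos(q)]);a=f2w(*prev);b=f2w(*n)
    print(np.round(q,2),np.round(go(np.r_[a,0],psi,*b,0)[:2],3));prev=n
```

```text
t 4.35 tcp [0.5365 0.0653 0.0788] fix [-50.7858 -33.9266] rot [-179.9668    0.1083 -132.0274] F [-0.9799  2.8664  4.5452] w 0.01679150319913697 gf 12.00025982245279 q [ 27.7188  16.2729 -27.276   -0.0087 -46.338  -69.7402]
q est 0.08374569481084443 69.16905454604156
0.19 [0.024 0.044]
0.3 [0.025 0.042]
0.41 [0.021 0.045]
0.52 [0.016 0.047]
0.63 [0.01  0.048]
0.74 [0.005 0.049]
0.85 [-0.     0.049]
0.96 [-0.006  0.049]
1.07 [-0.011  0.048]
1.17 [-0.016  0.047]
1.28 [-0.021  0.045]
1.39 [-0.026  0.042]
1.5 [-0.03   0.039]
1.61 [-0.034  0.036]
1.72 [-0.038  0.032]
```

play_rows([
  {"slide":[0.024,0.044,0],"delta_rot":[0,0,0],"fingers":-1},
  {"slide":[0.025,0.042,0],"delta_rot":[0,0,0],"fingers":-1},
  {"slide":[0.021,0.045,0],"delta_rot":[0,0,0],"fingers":-1},
  {"slide":[0.016,0.047,0],"delta_rot":[0,0,0],"fingers":-1},
  {"slide":[0.01,0.048,0],"delta_rot":[0,0,0],"fingers":-1},
  {"slide":[0.005,0.049,0],"delta_rot":[0,0,0],"fingers":-1},
  {"slide":[0,0.049,0],"delta_rot":[0,0,0],"fingers":-1},
  {"slide":[-0.006,0.049,0],"delta_rot":[0,0,0],"fingers":-1},
])

```text
time_s: 5.35
tcp_pos: [0.4843, 0.0915, 0.078]
eef_rot: [-180.0, -0.0, -132.1]
contact_force: [1.4, -4.5, 0.4]
gripper_width: 0.0168
gripper_force: 12.0
```

play_rows([
  {"slide":[-0.011,0.048,0],"delta_rot":[0,0,0],"fingers":-1},
  {"slide":[-0.016,0.047,0],"delta_rot":[0,0,0],"fingers":-1},
  {"slide":[-0.021,0.045,0],"delta_rot":[0,0,0],"fingers":-1},
  {"slide":[-0.026,0.042,0],"delta_rot":[0,0,0],"fingers":-1},
  {"slide":[-0.03,0.039,0],"delta_rot":[0,0,0],"fingers":-1},
  {"slide":[-0.034,0.036,0],"delta_rot":[0,0,0],"fingers":-1},
  {"slide":[-0.018,0.017,0],"delta_rot":[0,0,0],"fingers":-1},
  {"slide":[0,0,0],"delta_rot":[0,0,0],"fingers":-1},
])

```text
time_s: 6.35
tcp_pos: [0.4699, 0.137, 0.078]
eef_rot: [180.0, 0.0, -132.0]
contact_force: [-1.1, -1.2, -1.8]
gripper_width: 0.0169
gripper_force: 12.0
```

Run:
```python
from h import *
s=st();p=w2f(s["tcp_pos"]);print("q est",np.arctan2(-45-p[0],35-p[1]),np.hypot(-45-p[0],35-p[1]))
print(go(np.r_[s["tcp_pos"][:2],.226],s["eef_rot"][2],.4255,-.3375,.226))
```

```text
t 6.35 tcp [0.4699 0.137  0.078 ] fix [-113.4159   41.3004] rot [ 179.9817    0.0225 -132.0284] F [-1.1386 -1.1556 -1.8117] w 0.016854900839603965 gf 11.999998631654307 q [ 39.307   12.0651 -33.4927  -0.0307 -44.4227 -81.3135]
q est 1.6626268623445346 68.70534317547147
[ 2.5482 -1.898  -0.    ]
```

play_rows([
  {"slide":[0,0,0],"delta_rot":[0,0,0],"fingers":0.3},
  {"slide":[0,0,0],"delta_rot":[0,0,0],"fingers":0.3},
  {"slide":[0,0,0],"delta_rot":[0,0,0],"fingers":0.3},
  {"slide":[0,0,-0.15],"delta_rot":[0,0,0],"fingers":0.3},
  {"slide":[0,0,-0.3],"delta_rot":[0,0,0],"fingers":0.3},
  {"slide":[0,0,-0.3],"delta_rot":[0,0,0],"fingers":0.3},
  {"slide":[0,0,-0.237],"delta_rot":[0,0,0],"fingers":0.3},
])

```text
time_s: 7.22
tcp_pos: [0.4702, 0.1365, 0.2282]
eef_rot: [-180.0, 0.1, -132.0]
contact_force: [0.7, -0.1, -1.0]
gripper_width: 0.057
gripper_force: 0.0
```

play_rows([
  {"slide":[0.283,-0.211,0],"delta_rot":[0,0,0],"fingers":0.3},
  {"slide":[0.283,-0.211,0],"delta_rot":[0,0,0],"fingers":0.3},
  {"slide":[0.283,-0.211,0],"delta_rot":[0,0,0],"fingers":0.3},
  {"slide":[0.283,-0.211,0],"delta_rot":[0,0,0],"fingers":0.3},
  {"slide":[0.283,-0.211,0],"delta_rot":[0,0,0],"fingers":0.3},
  {"slide":[0.283,-0.211,0],"delta_rot":[0,0,0],"fingers":0.3},
  {"slide":[0.283,-0.211,0],"delta_rot":[0,0,0],"fingers":0.3},
  {"slide":[0.283,-0.211,0],"delta_rot":[0,0,0],"fingers":0.3},
])

```text
time_s: 8.22
tcp_pos: [0.4301, -0.2871, 0.2263]
eef_rot: [-180.0, 0.0, -132.0]
contact_force: [1.5, -0.6, -0.1]
gripper_width: 0.0567
gripper_force: 0.0
```

play_rows([
  {"slide":[0.283,-0.211,0],"delta_rot":[0,0,0],"fingers":0.3},
  {"slide":[0,0,0.15],"delta_rot":[0,0,0.98],"fingers":0.3},
  {"slide":[0,0,0.15],"delta_rot":[0,0,0.98],"fingers":0.3},
  {"slide":[0,0,0.1],"delta_rot":[0,0,0.98],"fingers":0.3},
  {"slide":[0,0,0],"delta_rot":[0,0,0.98],"fingers":0.3},
  {"slide":[0,0,0],"delta_rot":[0,0,0],"fingers":0.3},
])

```text
time_s: 8.98
tcp_pos: [0.4255, -0.3381, 0.166]
eef_rot: [180.0, -0.0, -150.0]
contact_force: [0.7, 0.6, 0.8]
gripper_width: 0.0569
gripper_force: 0.0
```

Run:
```python
from h import *
s=st();print(go(s["tcp_pos"],s["eef_rot"][2],.4255,-.3375,.087))
a=snap("side","side1");b=snap("top","top1")
im=np.hstack([crop(a,340,120,100,125,4),crop(b,420,270,100,125,4)])
cv2.imwrite("pics/m3.png",cv2.convertScaleAbs(im,alpha=1.5,beta=10))
```

```text
t 8.975 tcp [ 0.4255 -0.3381  0.166 ] fix [-183.3721 -430.7501] rot [ 179.9879   -0.0092 -149.9942] F [0.6968 0.6495 0.8068] w 0.056864395023437764 gf 0.0 q [-17.8061  11.0415 -20.8996  -0.0016 -58.0741 -42.1873]
[-0.0019  0.0036  0.5263]
```

View pics/m3.png

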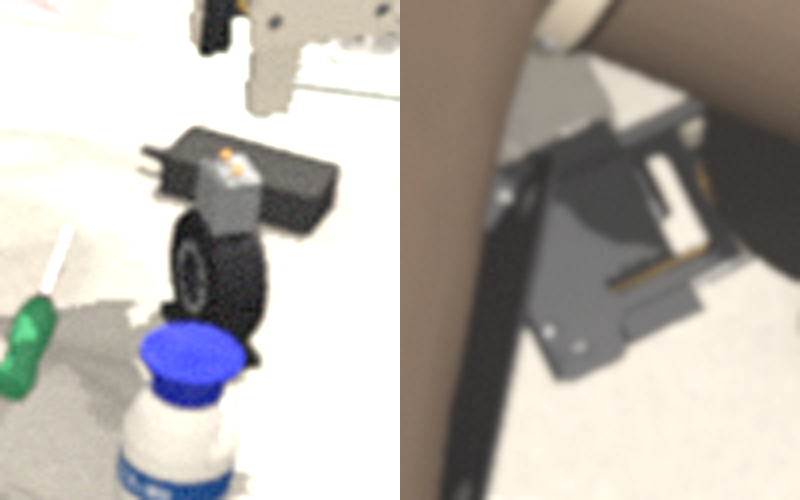

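play_rows([
  {"slide":[0,0.003,0.2],"delta_rot":[0,0,0],"fingers":0.3},
  {"slide":[0,0,0.18],"delta_rot":[0,0,0],"fingers":0.3},
  {"slide":[0,0,0.1],"delta_rot":[0,0,0],"fingers":0.3},
  {"slide":[0,0,0.046],"delta_rot":[0,0,0],"fingers":0.3},
  {"slide":[0,0,0],"delta_rot":[0,0,0],"fingers":0.3},
  {"slide":[0,0,0],"delta_rot":[0,0,0],"fingers":-1},
  {"slide":[0,0,0],"delta_rot":[0,0,0],"fingers":-1},
  {"slide":[0,0,0],"delta_rot":[0,0,0],"fingers":-1},
], squeeze=15)

```text
time_s: 10.07
tcp_pos: [0.4256, -0.3377, 0.0876]
eef_rot: [-180.0, 0.0, -150.0]
contact_force: [0.3, -0.2, 0.3]
gripper_width: 0.0325
gripper_force: 0.0
```

play_rows([
  {"slide":[0,0,0],"delta_rot":[0,0,0],"fingers":-1},
  {"slide":[0,0,0],"delta_rot":[0,0,0],"fingers":-1},
  {"slide":[0,0,0],"delta_rot":[0,0,0],"fingers":-1},
], squeeze=35)

```text
time_s: 10.45
tcp_pos: [0.4254, -0.3377, 0.0875]
eef_rot: [-180.0, -0.0, -150.0]
contact_force: [-1.6, 1.6, 5.5]
gripper_width: 0.0296
gripper_force: 34.8
```

Run:
```python
from h import *
s=st();snap("side","side2")
```

```text
t 10.45 tcp [ 0.4254 -0.3377  0.0875] fix [-183.4739 -430.2905] rot [-179.9918   -0.0001 -150.0053] F [-1.6223  1.5584  5.4564] w 0.029575417455819465 gf 34.796664118766785 q [-17.7566  15.9179 -26.3537   0.0075 -47.7224 -42.2538]
```

play_rows([
  {"slide":[0,0,-0.05],"delta_rot":[0,0,0],"fingers":-1},
  {"slide":[0,0,-0.1],"delta_rot":[0,0,0],"fingers":-1},
  {"slide":[0,0,-0.15],"delta_rot":[0,0,0.978],"fingers":-1},
  {"slide":[0,0,-0.15],"delta_rot":[0,0,0.978],"fingers":-1},
  {"slide":[0,0,-0.15],"delta_rot":[0,0,0.978],"fingers":-1},
  {"slide":[0,0,-0.15],"delta_rot":[0,0,0.978],"fingers":-1},
  {"slide":[0,0,-0.15],"delta_rot":[0,0,0.978],"fingers":-1},
  {"slide":[0,0,-0.15],"delta_rot":[0,0,0.978],"fingers":-1},
])

```text
time_s: 11.5
tcp_pos: [0.425, -0.3375, 0.246]
eef_rot: [180.0, 0.0, -177.1]
contact_force: [-0.4, 0.2, -5.7]
gripper_width: 0.0297
gripper_force: 34.8
```

play_rows([
  {"slide":[-0.04,0.16,0],"delta_rot":[0,0,0],"fingers":-1},
  {"slide":[-0.08,0.35,0],"delta_rot":[0,0,0],"fingers":-1},
  {"slide":[-0.08,0.35,0],"delta_rot":[0,0,0],"fingers":-1},
  {"slide":[-0.08,0.35,0],"delta_rot":[0,0,0],"fingers":-1},
  {"slide":[-0.08,0.35,0],"delta_rot":[0,0,0],"fingers":-1},
  {"slide":[-0.08,0.35,0],"delta_rot":[0,0,0],"fingers":-1},
  {"slide":[-0.08,0.35,0],"delta_rot":[0,0,0],"fingers":-1},
  {"slide":[-0.056,0.17,0],"delta_rot":[0,0,0],"fingers":-1},
])

```text
time_s: 12.5
tcp_pos: [0.4919, 0.0335, 0.2455]
eef_rot: [180.0, 0.0, -176.8]
contact_force: [0.3, -0.4, -4.9]
gripper_width: 0.0295
gripper_force: 34.9
```

play_rows([
  {"slide":[0,0,0],"delta_rot":[0,0,0],"fingers":-1},
])

```text
time_s: 12.62
tcp_pos: [0.4922, 0.0328, 0.2451]
eef_rot: [180.0, 0.0, -176.8]
contact_force: [-0.2, -0.8, -4.4]
gripper_width: 0.0301
gripper_force: 34.9
```

Run:
```python
from h import *
s=st();print(go(s["tcp_pos"],s["eef_rot"][2],*f2w(-97,-66),.1085))
a=snap("side","side3");b=snap("top","top3")
im=np.hstack([crop(a,190,160,200,240,2),crop(b,190,165,200,240,2)])
cv2.imwrite("pics/m4.png",cv2.convertScaleAbs(im,alpha=1.4,beta=10))
```

```text
t 12.625 tcp [0.4922 0.0328 0.2451] fix [-96.8236 -63.9461] rot [ 179.9744    0.0115 -176.7626] F [-0.1576 -0.8143 -4.426 ] w 0.030108372645935726 gf 34.92255628108978 q [  26.6829    2.4517  -19.9391   -0.0204  -67.5885 -113.4377]
[ 0.0012 -0.0137  0.911 ]
```

View pics/m4.png

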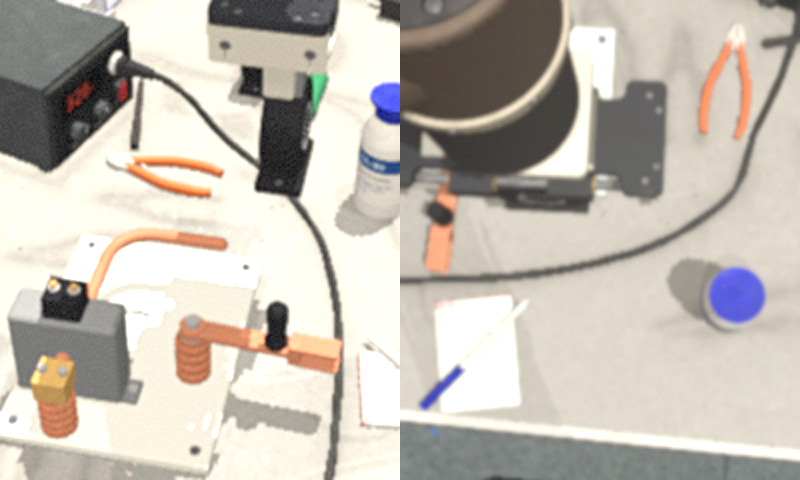

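Both views show the link well open and the CT held upright; the bar tip is near side pixel (302,281). I'll check the bar's position against the model.

Run:
```python
from h import *
c=load("side3");hsv=cv2.cvtColor(c["image"],cv2.COLOR_BGR2HSV)
m=((hsv[...,0]<16)&(hsv[...,1]>90)&(hsv[...,2]>80))
for x in(260,270,280,290,294,296,298,300,301,302,303,304,305,306):
    y=np.nonzero(m[265:300,x])[0]+265;print(x,(y.min(),y.max(),y.mean()) if len(y) else None,end=" ")
print()
for X in((-53,-66),(-45,-66),(-20,-66),(9,-66)): print(X,proj(c,np.r_[f2w(*X),.065]))
# foot near-bottom corners expected in the hand (CT x along fixture x)
p=w2f([.4922,.0328]);z=.2451-.0875
for dx,dy in((19,35),(-19,35),(19,-35),(-19,-35)): print(dx,dy,proj(c,np.r_[f2w(p[0]+dx,p[1]+dy),z]))
g=c["image"][160:265,310:350].max(2);ys,xs=np.nonzero(g<50);print("dark low",ys.max()+160,xs[ys==ys.max()]+310,"left",xs.min()+310,ys[xs==xs.min()]+160,"right",xs.max()+310,ys[xs==xs.max()]+160)
```

```text
260 (np.int64(275), np.int64(279), np.float64(277.0)) 270 (np.int64(275), np.int64(280), np.float64(277.5)) 280 (np.int64(276), np.int64(281), np.float64(278.5)) 290 (np.int64(278), np.int64(282), np.float64(280.0)) 294 (np.int64(278), np.int64(283), np.float64(280.5)) 296 (np.int64(279), np.int64(283), np.float64(281.0)) 298 (np.int64(279), np.int64(284), np.float64(281.5)) 300 (np.int64(279), np.int64(284), np.float64(281.5)) 301 (np.int64(279), np.int64(284), np.float64(281.5)) 302 (np.int64(280), np.int64(283), np.float64(281.5)) 303 None 304 None 305 None 306 None 
(-53, -66) [[303.83902931 281.91743341]]
(-45, -66) [[299.31892596 281.27534845]]
(-20, -66) [[285.25863748 279.27741126]]
(9, -66) [[269.07202777 276.9760912 ]]
19 35 [[314.89379483 256.27794012]]
-19 35 [[338.86107699 259.52148782]]
19 -35 [[322.6984622  229.87647011]]
-19 -35 [[345.24976896 232.77833722]]
dark low 264 [339] left 310 [160 161 162 163 164 167 168 169 170 171 172 203 204 205 206 236] right 349 [172 173 174 175 176 177]
```

Run:
```python
from h import *
c=load("side3");print(c["image"][240:264,308:348:2].max(2))
g=crop(c,295,175,65,95,6);cv2.imwrite("pics/m5.png",cv2.convertScaleAbs(g,alpha=1.8,beta=20))
```

```text
[[183 186 174  84  57  87  44  14  22  21  22  19  18  25  23  23  17  30
  111 189]
 [181 186 188 136  69  68  43  22  23  16  17  21  21  22  16  23  24  33
  123 190]
 [182 182 185 172 120  58  31  21  13  23  19  24  18   8  29  19  21  39
  136 190]
 [178 178 182 183 167  77  29  14  24  19  22  18  19  21  14  25  24  43
  150 192]
 [177 175 178 177 177 127  29  27  29  15  27  22  24  27  22  23  27  52
  166 189]
 [178 173 173 176 176 157  25  29  25  19  21  18  22  13  18  15  37  57
  177 189]
 [175 172 172 175 173 147  25  29  25  21  24  24  22  19  25  25  39  66
  184 187]
 [176 172 170 175 175 127  27  20  19  27  28  23  16  16  17  30  38  81
  187 186]
 [180 176 172 173 175 100  15  28  26  25  23  25  29  18  16  24  33 106
  191 185]
 [181 177 172 173 174  83  19  28  28  21  31  33  20  29  29  28  39 118
  190 187]
 [182 178 177 176 169  63  25  32  28  30  53  52  27  30  28  32  37 131
  188 184]
 [182 182 181 179 168  36  30  22  29  29  60  60  22  27  18  38  41 144
  186 184]
 [184 182 183 185 172  29  31  30  29  25  49  43  25  24  27  38  42 159
  186 
[... 240 characters left out ...]
  73 185
  186 186]
 [182 183 187 188 188 149 135 115  95  63  54  37  28  23  28  18  98 186
  187 187]
 [180 183 187 186 187 181 183 169 156 134 124 100  71  35  23  25 118 185
  185 186]
 [181 181 185 184 184 187 188 185 185 179 175 154 132  64  49  63 146 184
  184 185]
 [184 184 186 184 184 184 186 188 188 182 181 173 162  97  62  91 166 187
  184 183]
 [185 186 185 184 186 186 186 188 184 184 179 177 174 133  57  82 165 184
  184 182]
 [183 187 182 185 188 186 189 188 183 182 178 177 178 162  74  64 138 184
  184 183]
 [182 184 183 183 185 187 186 185 182 176 181 180 178 174 117  51 103 171
  180 181]
 [183 185 185 185 186 187 181 184 182 170 180 180 180 179 156  53  75 147
  178 179]]
```

View pics/m5.png

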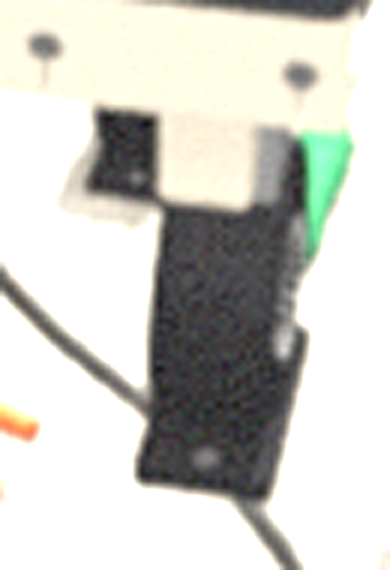

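play_rows([
  {"slide":[0,-0.014,0.2],"delta_rot":[0,0,0],"fingers":-1},
  {"slide":[0,0,0.25],"delta_rot":[0,0,0],"fingers":-1},
  {"slide":[0,0,0.25],"delta_rot":[0,0,0],"fingers":-1},
  {"slide":[0,0,0.15],"delta_rot":[0,0,0],"fingers":-1},
  {"slide":[0,0,0.061],"delta_rot":[0,0,0],"fingers":-1},
  {"slide":[0,0,0],"delta_rot":[0,0,0],"fingers":-1},
  {"slide":[0,0,0],"delta_rot":[0,0,0],"fingers":-1},
])

```text
time_s: 13.6
tcp_pos: [0.4929, 0.0289, 0.1092]
eef_rot: [180.0, 0.1, -176.9]
contact_force: [-0.1, -0.1, -4.8]
gripper_width: 0.0298
gripper_force: 34.9
```

```bash
cat > path.py <<'E'
from h import *
L=36*np.pi/2
def bar(s):  # s=0 at bend start
    s=np.atleast_1d(s).astype(float);a=np.clip(s,0,L)/36
    x=9+36*np.sin(a);y=-30-36*np.cos(a)
    return np.c_[x+np.minimum(s,0),y+np.maximum(s-L,0)],a
def pose(s):
    P,a=bar(s+np.linspace(-16,16,41));yaw=a.mean();c,_=bar(s);n=np.array([-np.sin(yaw),np.cos(yaw)])
    d=(P-c)@n;return c[0]+n*(d.max()+d.min())/2,yaw,(d.max()-d.min())/2
def tcp(s,off):
    c,y,_=pose(s);tx=-np.array([np.cos(y),np.sin(y)]);return c-off*tx,y
def rows(ss,off=3.,p0=None,y0=None,cor=(0,0)):
    p,y=tcp(ss[0],off)
    if p0 is not None: p,y=p0,y0
    for s in ss[1:]:
        q,yn=tcp(s,off);tx=-np.array([np.cos(y),np.sin(y)]);ty=np.array([-np.sin(y),np.cos(y)])
        d=(q-p)/150;print(round(float(s),1),np.round([d@tx,d@ty],3),"rz",round(-(yn-y)/.08,3));p,y=q,yn
E
python3 - <<'E'
from path import *
s=st();print([round(pose(x)[2],2) for x in(-16,0,16,28,40)])
p,y=w2f(s["tcp_pos"]),np.radians(s["eef_rot"][2]+180)-TH
rows([-109,-89,-69,-49,-34,-18],p0=p,y0=y)
print("bend");rows(np.linspace(-18,L+18,29))
E
```

```text
t 13.6 tcp [0.4929 0.0289 0.1092] fix [-96.3056 -67.87  ] rot [ 179.973     0.1032 -176.9189] F [-0.0753 -0.1249 -4.8415] w 0.02980789304746998 gf 34.92237210273743 q [  26.2319    9.98    -31.0131    0.0209  -48.9014 -113.1645]
[np.float64(0.0), np.float64(1.03), np.float64(1.75), np.float64(1.75), np.float64(1.75)]
-89.0 [-0.129  0.012] rz -0.002
-69.0 [-0.133  0.   ] rz -0.0
-49.0 [-0.133  0.   ] rz -0.0
-34.0 [-0.1  0. ] rz -0.0
-18.0 [-0.107  0.   ] rz -0.0
bend
-14.7 [-0.022  0.   ] rz -0.015
-11.4 [-0.022  0.   ] rz -0.117
-8.1 [-0.022  0.001] rz -0.233
-4.8 [-0.022  0.001] rz -0.349
-1.5 [-0.022  0.002] rz -0.465
1.8 [-0.022  0.002] rz -0.58
5.1 [-0.021  0.002] rz -0.696
8.4 [-0.021  0.003] rz -0.811
11.7 [-0.021  0.003] rz -0.927
15.1 [-0.021  0.003] rz -1.042
18.4 [-0.021  0.003] rz -1.138
21.7 [-0.021  0.003] rz -1.148
25.0 [-0.021  0.003] rz -1.148
28.3 [-0.021  0.003] rz -1.148
31.6 [-0.021  0.003] rz -1.148
34.9 [-0.021  0.003] rz -1.148
38.2 [-0.021  0.003] rz -1.148
41.5 [-0.021  0.003] rz -1.138
44.8 [-0.021  0.002] rz -1.042
48.1 [-0.021  0.002] rz -0.927
51.4 [-0.021  0.001] rz -0.811
54.7 [-0.022  0.001] rz -0.696
58.0 [-0.022  0.001] rz -0.58
61.3 [-0.022  0.001] rz -0.465
64.6 [-0.022  0.001] rz -0.349
67.9 [-0.022  0.   ] rz -0.233
71.2 [-0.022  0.   ] rz -0.117
74.5 [-0.022  0.   ] rz -0.015
```

play_rows([
  {"slide":[-0.065,0.012,0],"delta_rot":[0,0,0],"fingers":-1},
  {"slide":[-0.1,0,0],"delta_rot":[0,0,0],"fingers":-1},
  {"slide":[-0.1,0,0],"delta_rot":[0,0,0],"fingers":-1},
  {"slide":[0,0,0],"delta_rot":[0,0,0],"fingers":-1},
  {"slide":[0,0,0],"delta_rot":[0,0,0],"fingers":-1},
])

```text
time_s: 14.22
tcp_pos: [0.5315, 0.0326, 0.1076]
eef_rot: [-180.0, -0.1, -176.9]
contact_force: [0.1, -0.2, -4.4]
gripper_width: 0.03
gripper_force: 34.9
```

Run:
```python
from path import *
s=st()
a=snap("side","side4");b=snap("top","top4")
im=np.hstack([crop(a,220,180,130,180,3),crop(b,190,165,130,180,3)])
cv2.imwrite("pics/m6.png",cv2.convertScaleAbs(im,alpha=1.4,beta=10))
```

```text
t 14.225 tcp [0.5315 0.0326 0.1076] fix [-57.5508 -66.2571] rot [-179.9856   -0.0665 -176.938 ] F [ 0.1393 -0.2238 -4.4384] w 0.030030599357300753 gf 34.92242395877838 q [  24.6169   13.6445  -26.3146   -0.0144  -50.108  -111.5457]
```

View pics/m6.png

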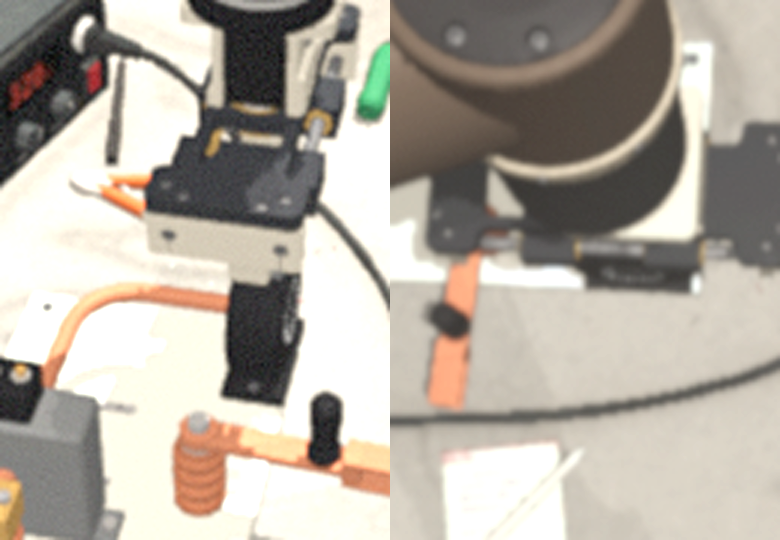

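The side view shows the bar passing behind the ring at about pixel (296,280), with no contact force. I'll continue.

play_rows([
  {"slide":[-0.07,0,0],"delta_rot":[0,0,0],"fingers":-1},
  {"slide":[-0.07,0,0],"delta_rot":[0,0,0],"fingers":-1},
  {"slide":[-0.07,0,0],"delta_rot":[0,0,0],"fingers":-1},
  {"slide":[-0.07,0,0],"delta_rot":[0,0,0],"fingers":-1},
  {"slide":[-0.063,0,0],"delta_rot":[0,0,0],"fingers":-1},
  {"slide":[0,0,0],"delta_rot":[0,0,0],"fingers":-1},
  {"slide":[0,0,0],"delta_rot":[0,0,0],"fingers":-1},
])

```text
time_s: 15.2
tcp_pos: [0.5827, 0.0355, 0.1078]
eef_rot: [-180.0, -0.0, -176.9]
contact_force: [-0.6, 0.4, -4.6]
gripper_width: 0.0302
gripper_force: 34.9
```

Run:
```python
from path import *
s=st()
p,y=w2f(s["tcp_pos"]),np.radians(s["eef_rot"][2]+180)-TH
rows(np.linspace(-18,L+18,34),p0=p,y0=y)
```

```text
t 15.2 tcp [0.5827 0.0355 0.1078] fix [ -6.3136 -66.163 ] rot [-179.9968   -0.0407 -176.9244] F [-0.6266  0.412  -4.5962] w 0.030218575574437606 gf 34.92230772972107 q [  22.6606   18.0098  -19.9259   -0.0135  -52.1037 -109.5767]
-15.2 [-0.021  0.001] rz -0.01
-12.4 [-0.019  0.   ] rz -0.078
-9.6 [-0.019  0.   ] rz -0.16
-6.8 [-0.019  0.001] rz -0.245
-4.0 [-0.019  0.001] rz -0.326
-1.2 [-0.019  0.001] rz -0.411
1.6 [-0.018  0.002] rz -0.493
4.4 [-0.018  0.002] rz -0.578
7.2 [-0.018  0.002] rz -0.66
10.0 [-0.018  0.002] rz -0.744
12.8 [-0.018  0.002] rz -0.826
15.7 [-0.018  0.002] rz -0.911
18.5 [-0.018  0.002] rz -0.971
21.3 [-0.018  0.002] rz -0.974
24.1 [-0.018  0.002] rz -0.974
26.9 [-0.018  0.002] rz -0.974
29.7 [-0.018  0.002] rz -0.974
32.5 [-0.018  0.002] rz -0.974
35.3 [-0.018  0.002] rz -0.974
38.1 [-0.018  0.002] rz -0.974
40.9 [-0.018  0.002] rz -0.971
43.7 [-0.018  0.002] rz -0.911
46.5 [-0.018  0.002] rz -0.826
49.3 [-0.018  0.001] rz -0.744
52.1 [-0.018  0.001] rz -0.66
54.9 [-0.018  0.001] rz -0.578
57.7 [-0.018  0.001] rz -0.493
60.5 [-0.019  0.001] rz -0.411
63.3 [-0.019  0.   ] rz -0.326
66.1 [-0.019  0.   ] rz -0.245
68.9 [-0.019  0.   ] rz -0.16
71.7 [-0.019  0.   ] rz -0.078
74.5 [-0.019  0.   ] rz -0.007
```

play_rows([
  {"slide":[-0.021,0.001,0],"delta_rot":[0,0,-0.01],"fingers":-1},
  {"slide":[-0.019,0,0],"delta_rot":[0,0,-0.08],"fingers":-1},
  {"slide":[-0.019,0,0],"delta_rot":[0,0,-0.16],"fingers":-1},
  {"slide":[-0.019,0.001,0],"delta_rot":[0,0,-0.245],"fingers":-1},
  {"slide":[-0.019,0.001,0],"delta_rot":[0,0,-0.325],"fingers":-1},
  {"slide":[-0.019,0.001,0],"delta_rot":[0,0,-0.41],"fingers":-1},
  {"slide":[-0.018,0.002,0],"delta_rot":[0,0,-0.495],"fingers":-1},
  {"slide":[-0.018,0.002,0],"delta_rot":[0,0,-0.58],"fingers":-1},
])

```text
time_s: 16.2
tcp_pos: [0.6058, 0.0391, 0.108]
eef_rot: [-180.0, -0.0, -166.2]
contact_force: [-0.3, 0.3, -4.5]
gripper_width: 0.0297
gripper_force: 34.9
```

play_rows([
  {"slide":[-0.018,0.002,0],"delta_rot":[0,0,-0.66],"fingers":-1},
  {"slide":[-0.018,0.002,0],"delta_rot":[0,0,-0.745],"fingers":-1},
  {"slide":[-0.018,0.002,0],"delta_rot":[0,0,-0.825],"fingers":-1},
  {"slide":[-0.018,0.002,0],"delta_rot":[0,0,-0.91],"fingers":-1},
  {"slide":[0,0,0],"delta_rot":[0,0,0],"fingers":-1},
  {"slide":[0,0,0],"delta_rot":[0,0,0],"fingers":-1},
])

```text
time_s: 16.95
tcp_pos: [0.6153, 0.0435, 0.108]
eef_rot: [180.0, -0.0, -152.0]
contact_force: [0.3, 0.1, -4.2]
gripper_width: 0.03
gripper_force: 34.9
```

Run:
```python
from path import *
s=st()
p,y=w2f(s["tcp_pos"]),np.radians(s["eef_rot"][2]+180)-TH
print("target",tcp(15.65,3.),"have",p,y)
rows(np.r_[15.65,np.linspace(-18,L+18,34)[13:]],p0=p,y0=y)
```

```text
t 16.95 tcp [0.6153 0.0435 0.108 ] fix [ 26.7194 -59.8913] rot [ 179.9955   -0.0127 -152.0198] F [ 0.3271  0.1229 -4.1728] w 0.029982730578562114 gf 34.92209851741791 q [ 22.1608  20.7717 -15.6557  -0.0039 -53.5858 -84.1783]
target (array([ 26.1451, -59.8006]), np.float64(0.43495934959349597)) have [ 26.7194 -59.8913] 0.43441574380671427
18.5 [-0.015  0.004] rz -0.979
21.3 [-0.018  0.002] rz -0.974
24.1 [-0.018  0.002] rz -0.974
26.9 [-0.018  0.002] rz -0.974
29.7 [-0.018  0.002] rz -0.974
32.5 [-0.018  0.002] rz -0.974
35.3 [-0.018  0.002] rz -0.974
38.1 [-0.018  0.002] rz -0.974
40.9 [-0.018  0.002] rz -0.971
43.7 [-0.018  0.002] rz -0.911
46.5 [-0.018  0.002] rz -0.826
49.3 [-0.018  0.001] rz -0.744
52.1 [-0.018  0.001] rz -0.66
54.9 [-0.018  0.001] rz -0.578
57.7 [-0.018  0.001] rz -0.493
60.5 [-0.019  0.001] rz -0.411
63.3 [-0.019  0.   ] rz -0.326
66.1 [-0.019  0.   ] rz -0.245
68.9 [-0.019  0.   ] rz -0.16
71.7 [-0.019  0.   ] rz -0.078
74.5 [-0.019  0.   ] rz -0.007
```

Tracking well with no force. Continuing.

play_rows([
  {"slide":[-0.015,0.004,0],"delta_rot":[0,0,-0.98],"fingers":-1},
  {"slide":[-0.018,0.002,0],"delta_rot":[0,0,-0.975],"fingers":-1},
  {"slide":[-0.018,0.002,0],"delta_rot":[0,0,-0.975],"fingers":-1},
  {"slide":[-0.018,0.002,0],"delta_rot":[0,0,-0.975],"fingers":-1},
  {"slide":[-0.018,0.002,0],"delta_rot":[0,0,-0.975],"fingers":-1},
  {"slide":[-0.018,0.002,0],"delta_rot":[0,0,-0.975],"fingers":-1},
  {"slide":[0,0,0],"delta_rot":[0,0,0],"fingers":-1},
  {"slide":[0,0,0],"delta_rot":[0,0,0],"fingers":-1},
])

```text
time_s: 17.95
tcp_pos: [0.6261, 0.0551, 0.1081]
eef_rot: [180.0, -0.0, -125.2]
contact_force: [-0.1, -0.2, -4.7]
gripper_width: 0.0294
gripper_force: 34.9
```

Run:
```python
from path import *
s=st()
p,y=w2f(s["tcp_pos"]),np.radians(s["eef_rot"][2]+180)-TH
ss=np.linspace(-18,L+18,34);print("target",tcp(ss[18],3.),"have",p,y)
rows(ss[18:],p0=p,y0=y)
```

```text
t 17.95 tcp [0.6261 0.0551 0.1081] fix [ 38.0822 -48.9404] rot [ 179.996    -0.0024 -125.2346] F [-0.1104 -0.1752 -4.6514] w 0.029427699086788748 gf 34.922382831573486 q [ 22.7958  21.7335 -14.1165  -0.0026 -54.1541 -58.0288]
target (array([ 37.7374, -48.8763]), np.float64(0.9022525418881256)) have [ 38.0822 -48.9404] 0.9019062425514337
35.3 [-0.017  0.004] rz -0.978
38.1 [-0.018  0.002] rz -0.974
40.9 [-0.018  0.002] rz -0.971
43.7 [-0.018  0.002] rz -0.911
46.5 [-0.018  0.002] rz -0.826
49.3 [-0.018  0.001] rz -0.744
52.1 [-0.018  0.001] rz -0.66
54.9 [-0.018  0.001] rz -0.578
57.7 [-0.018  0.001] rz -0.493
60.5 [-0.019  0.001] rz -0.411
63.3 [-0.019  0.   ] rz -0.326
66.1 [-0.019  0.   ] rz -0.245
68.9 [-0.019  0.   ] rz -0.16
71.7 [-0.019  0.   ] rz -0.078
74.5 [-0.019  0.   ] rz -0.007
```

play_rows([
  {"slide":[-0.017,0.004,-0.003],"delta_rot":[0,0,-0.98],"fingers":-1},
  {"slide":[-0.018,0.002,0],"delta_rot":[0,0,-0.975],"fingers":-1},
  {"slide":[-0.018,0.002,0],"delta_rot":[0,0,-0.97],"fingers":-1},
  {"slide":[-0.018,0.002,0],"delta_rot":[0,0,-0.91],"fingers":-1},
  {"slide":[-0.018,0.002,0],"delta_rot":[0,0,-0.825],"fingers":-1},
  {"slide":[-0.018,0.001,0],"delta_rot":[0,0,-0.745],"fingers":-1},
  {"slide":[0,0,0],"delta_rot":[0,0,0],"fingers":-1},
])

```text
time_s: 18.82
tcp_pos: [0.6309, 0.0706, 0.1085]
eef_rot: [180.0, -0.0, -100.4]
contact_force: [0.7, 0.1, -4.5]
gripper_width: 0.0298
gripper_force: 34.9
```

play_rows([
  {"slide":[-0.018,0.001,0],"delta_rot":[0,0,-0.66],"fingers":-1},
  {"slide":[-0.018,0.001,0],"delta_rot":[0,0,-0.58],"fingers":-1},
  {"slide":[-0.018,0.001,0],"delta_rot":[0,0,-0.495],"fingers":-1},
  {"slide":[-0.019,0.001,0],"delta_rot":[0,0,-0.41],"fingers":-1},
  {"slide":[-0.019,0,0],"delta_rot":[0,0,-0.325],"fingers":-1},
  {"slide":[-0.019,0,0],"delta_rot":[0,0,-0.245],"fingers":-1},
  {"slide":[0,0,0],"delta_rot":[0,0,0],"fingers":-1},
  {"slide":[0,0,0],"delta_rot":[0,0,0],"fingers":-1},
])

```text
time_s: 19.82
tcp_pos: [0.6315, 0.0872, 0.1085]
eef_rot: [180.0, -0.0, -87.9]
contact_force: [0.9, -0.7, -6.2]
gripper_width: 0.0298
gripper_force: 34.9
```

Run:
```python
from path import *
s=st()
p,y=w2f(s["tcp_pos"]),np.radians(s["eef_rot"][2]+180)-TH
ss=np.linspace(-18,L+18,34);print("target",tcp(ss[30],3.),"have",p,y)
rows(np.r_[ss[30:],L+28,L+38],p0=p,y0=y)
```

```text
t 19.825 tcp [0.6315 0.0872 0.1085] fix [ 45.2153 -17.1319] rot [179.9977  -0.0019 -87.9099] F [ 0.9075 -0.6848 -6.1779] w 0.02975510074275783 gf 34.92243468761444 q [ 25.3758  22.4594 -12.8927   0.0011 -54.6508 -23.2863]
target (array([ 44.9993, -17.4129]), np.float64(1.5512017216038678)) have [ 45.2153 -17.1319] 1.5533443137059748
68.9 [-0.017  0.002] rz -0.133
71.7 [-0.019  0.   ] rz -0.078
74.5 [-0.019  0.   ] rz -0.007
84.5 [-0.067  0.   ] rz -0.0
94.5 [-0.067  0.   ] rz -0.0
```

play_rows([
  {"slide":[-0.02,0.002,0],"delta_rot":[0,0,-0.13],"fingers":-1},
  {"slide":[-0.04,0,0],"delta_rot":[0,0,-0.085],"fingers":-1},
  {"slide":[-0.05,0,0],"delta_rot":[0,0,0],"fingers":-1},
  {"slide":[-0.05,0,0],"delta_rot":[0,0,0],"fingers":-1},
  {"slide":[-0.027,0,0],"delta_rot":[0,0,0],"fingers":-1},
  {"slide":[0,0,0],"delta_rot":[0,0,0],"fingers":-1},
  {"slide":[0,0,0],"delta_rot":[0,0,0],"fingers":-1},
])

```text
time_s: 20.7
tcp_pos: [0.6297, 0.1152, 0.1085]
eef_rot: [180.0, -0.0, -86.9]
contact_force: [-1.0, 0.6, -4.9]
gripper_width: 0.03
gripper_force: 34.9
```

Run:
```python
from path import *
s=st()
a=snap("side","side5");b=snap("top","top5")
im=np.hstack([crop(a,180,200,130,180,3),crop(b,190,145,130,180,3)])
cv2.imwrite("pics/m7.png",cv2.convertScaleAbs(im,alpha=1.4,beta=10))
```

```text
t 20.7 tcp [0.6297 0.1152 0.1085] fix [44.986  10.8486] rot [179.9948  -0.0043 -86.9098] F [-0.9679  0.5516 -4.9073] w 0.029981737763221123 gf 34.92234706878662 q [ 27.7979  22.6877 -12.5261   0.0021 -54.7927 -24.7089]
```

View pics/m7.png

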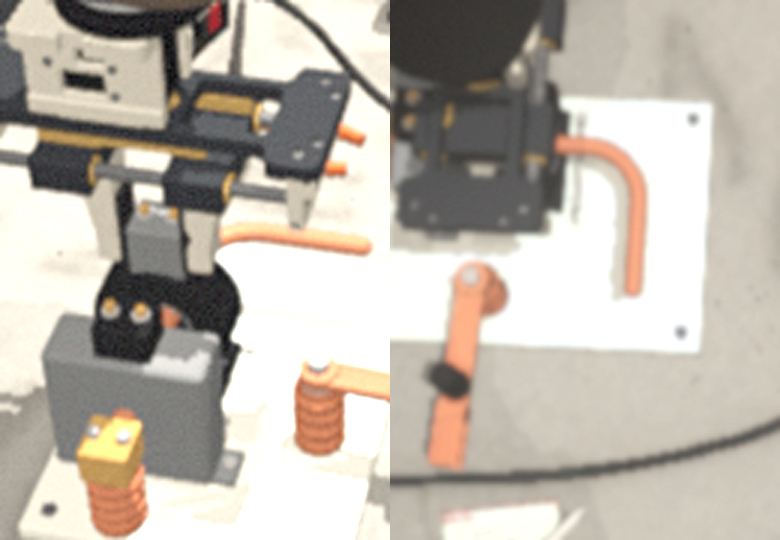

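play_rows([
  {"slide":[0,0,0.015],"delta_rot":[0,0,0],"fingers":-1},
  {"slide":[0,0,0.015],"delta_rot":[0,0,0],"fingers":-1},
  {"slide":[0,0,0.008],"delta_rot":[0,0,0],"fingers":-1},
  {"slide":[0,0,0],"delta_rot":[0,0,0],"fingers":-1},
  {"slide":[0,0,0],"delta_rot":[0,0,0],"fingers":-1},
])

```text
time_s: 21.42
tcp_pos: [0.6298, 0.1153, 0.1029]
eef_rot: [-180.0, 0.0, -86.9]
contact_force: [0.6, -0.6, -5.2]
gripper_width: 0.0296
gripper_force: 34.9
```

play_rows([
  {"slide":[0,0,0.005],"delta_rot":[0,0,0],"fingers":-1},
  {"slide":[0,0,0],"delta_rot":[0,0,0],"fingers":-1},
])

```text
time_s: 21.68
tcp_pos: [0.6297, 0.1152, 0.102]
eef_rot: [180.0, -0.0, -86.9]
contact_force: [-0.3, 0.0, -5.4]
gripper_width: 0.0299
gripper_force: 34.9
```

play_rows([
  {"slide":[0,0,0.004],"delta_rot":[0,0,0],"fingers":-1},
  {"slide":[0,0,0],"delta_rot":[0,0,0],"fingers":-1},
])

```text
time_s: 21.92
tcp_pos: [0.6298, 0.1153, 0.1016]
eef_rot: [-180.0, 0.0, -86.9]
contact_force: [-0.0, 0.4, -3.1]
gripper_width: 0.0296
gripper_force: 34.9
```

play_rows([
  {"slide":[0,0,0.004],"delta_rot":[0,0,0],"fingers":-1},
  {"slide":[0,0,0],"delta_rot":[0,0,0],"fingers":-1},
  {"slide":[0,0,0],"delta_rot":[0,0,0],"fingers":0.1},
  {"slide":[0,0,0],"delta_rot":[0,0,0],"fingers":0.1},
  {"slide":[0,0,0],"delta_rot":[0,0,0],"fingers":0.1},
])

```text
time_s: 22.55
tcp_pos: [0.63, 0.1153, 0.1009]
eef_rot: [-180.0, 0.0, -86.9]
contact_force: [0.4, 0.1, -0.1]
gripper_width: 0.0477
gripper_force: 0.0
```

play_rows([
  {"slide":[0,0,-0.05],"delta_rot":[0,0,0],"fingers":0.1},
  {"slide":[0,0,-0.15],"delta_rot":[0,0,0],"fingers":0.1},
  {"slide":[0,0,-0.25],"delta_rot":[0,0,0],"fingers":0.1},
  {"slide":[0,0,-0.25],"delta_rot":[0,0,0],"fingers":0.1},
  {"slide":[0,0,-0.1],"delta_rot":[0,0,0],"fingers":0.1},
  {"slide":[0,0,0],"delta_rot":[0,0,0],"fingers":0.1},
])

```text
time_s: 23.3
tcp_pos: [0.6302, 0.1155, 0.222]
eef_rot: [-179.9, 0.1, -86.9]
contact_force: [0.5, 1.8, -0.7]
gripper_width: 0.048
gripper_force: 0.0
```

Run:
```python
from h import *
s=st();p=s["tcp_pos"];a=snap("side","side6")
print(go(p,s["eef_rot"][2],.4695,.1375,p[2]))
c=a
for n,P in {"blk":(45,8,127),"blkA":(30,21,127),"blkB":(30,-5,127),"blkC":(60,21,127),"blkD":(60,-5,127),"footA":(10,27,14),"footB":(10,-11,14)}.items(): print(n,proj(c,np.r_[f2w(*P[:2]),P[2]/1000]))
for q in(1.6,1.65,1.7):print(q,proj(c,np.r_[f2w(-45-68*np.sin(q),35-68*np.cos(q)),.109]))
g=crop(a,200,230,130,130,4.5);cv2.imwrite("pics/m8.png",cv2.convertScaleAbs(g,alpha=1.3,beta=10))
```

```text
t 23.3 tcp [0.6302 0.1155 0.222 ] fix [45.4196 11.154 ] rot [-179.8817    0.0597  -86.9119] F [ 0.5247  1.7511 -0.658 ] w 0.04802816821821448 gf 0.0 q [ 27.8029  17.4287  -4.4482  -0.0051 -67.9907 -24.7129]
[-0.2042  1.0616 -0.    ]
blk [[233.7685 275.522 ]]
blkA [[240.5172 282.336 ]]
blkB [[245.2952 271.4637]]
blkC [[222.0228 279.6575]]
blkD [[227.2096 268.8985]]
footA [[255.548  336.1666]]
footB [[261.5114 319.8089]]
1.6 [[328.9932 311.1908]]
1.65 [[328.502  312.7597]]
1.7 [[327.8984 314.3159]]
```

View pics/m8.png

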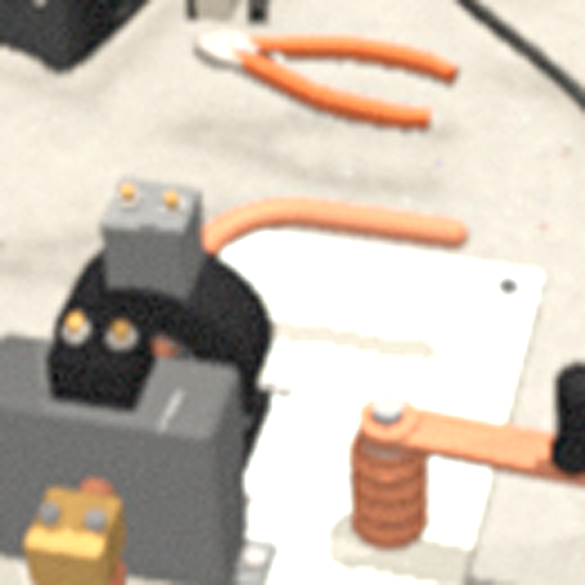

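play_rows([
  {"slide":[-0.051,0.265,0],"delta_rot":[0,0,0],"fingers":0.1},
  {"slide":[-0.051,0.265,0],"delta_rot":[0,0,0],"fingers":0.1},
  {"slide":[-0.051,0.265,0],"delta_rot":[0,0,0],"fingers":0.1},
  {"slide":[-0.051,0.266,0],"delta_rot":[0,0,0],"fingers":0.1},
  {"slide":[0,0,0],"delta_rot":[0,0,0.984],"fingers":0.1},
  {"slide":[0,0,0],"delta_rot":[0,0,0.984],"fingers":0.1},
  {"slide":[0,0,0],"delta_rot":[0,0,0.984],"fingers":0.1},
  {"slide":[0,0,0],"delta_rot":[0,0,0.984],"fingers":0.1},
])

```text
time_s: 24.35
tcp_pos: [0.4683, 0.1368, 0.2192]
eef_rot: [179.9, -0.1, -105.1]
contact_force: [1.3, 0.2, 0.4]
gripper_width: 0.048
gripper_force: 0.0
```

play_rows([
  {"slide":[0,0,0.1],"delta_rot":[0,0,0.984],"fingers":0.1},
  {"slide":[0,0,0.1],"delta_rot":[0,0,0.984],"fingers":0.1},
  {"slide":[0,0,0.1],"delta_rot":[0,0,0.984],"fingers":0.1},
  {"slide":[0,0,0],"delta_rot":[0,0,0.984],"fingers":0.1},
  {"slide":[0,0,0],"delta_rot":[0,0,0.984],"fingers":0.1},
  {"slide":[0,0,0],"delta_rot":[0,0,0.984],"fingers":0.1},
  {"slide":[0,0,0],"delta_rot":[0,0,0],"fingers":0.1},
])

```text
time_s: 25.22
tcp_pos: [0.4684, 0.1367, 0.1745]
eef_rot: [180.0, -0.1, -132.0]
contact_force: [-0.4, -0.3, -0.2]
gripper_width: 0.0483
gripper_force: 0.0
```

Run:
```python
from h import *
s=st();p=s["tcp_pos"];a=snap("side","side7")
print(go(p,s["eef_rot"][2],.4699,.1370,.0785))
x,y,w,h=315,300,30,45
g=a["image"][y:y+h,x:x+w].max(2);ys,xs=np.nonzero(g<60);print(xs.mean()+x,ys.min()+y,ys.max()+y,xs.min()+x,xs.max()+x)
o=load("side6");g=o["image"][y:y+h,x:x+w].max(2);ys,xs=np.nonzero(g<60);print(xs.mean()+x,ys.min()+y,ys.max()+y,xs.min()+x,xs.max()+x)
```

```text
t 25.225 tcp [0.4684 0.1367 0.1745] fix [-114.915    41.0928] rot [ 179.96     -0.1397 -131.9956] F [-0.3596 -0.3134 -0.1765] w 0.04829738371074143 gf 0.0 q [ 39.401    5.37   -26.5602  -0.022  -58.214  -81.385 ]
[-0.0078 -0.0061  0.6398]
327.81 312 334 323 332
327.83663366336634 311 334 323 333
```

play_rows([
  {"slide":[-0.008,-0.006,0.2],"delta_rot":[0,0,0],"fingers":0.1},
  {"slide":[0,0,0.2],"delta_rot":[0,0,0],"fingers":0.1},
  {"slide":[0,0,0.15],"delta_rot":[0,0,0],"fingers":0.1},
  {"slide":[0,0,0.09],"delta_rot":[0,0,0],"fingers":0.1},
  {"slide":[0,0,0],"delta_rot":[0,0,0],"fingers":-1},
  {"slide":[0,0,0],"delta_rot":[0,0,0],"fingers":-1},
  {"slide":[0,0,0],"delta_rot":[0,0,0],"fingers":-1},
  {"slide":[0,0,0],"delta_rot":[0,0,0],"fingers":-1},
], squeeze=12)

```text
time_s: 26.28
tcp_pos: [0.4709, 0.1377, 0.0805]
eef_rot: [-180.0, 0.1, -132.0]
contact_force: [-0.8, 0.1, 2.9]
gripper_width: 0.0167
gripper_force: 12.0
```

play_rows([
  {"slide":[0,0,0],"delta_rot":[0,0,0],"fingers":-1},
  {"slide":[0,0,0],"delta_rot":[0,0,0],"fingers":-1},
])

```text
time_s: 26.52
tcp_pos: [0.4709, 0.1377, 0.0804]
eef_rot: [-180.0, 0.0, -132.0]
contact_force: [-3.1, 0.7, 6.3]
gripper_width: 0.017
gripper_force: 12.0
```

Run:
```python
from h import *
s=st();p=w2f(s["tcp_pos"]);q0=np.arctan2(-45-p[0],35-p[1]);print("q",q0,np.hypot(-45-p[0],35-p[1]))
psi=s["eef_rot"][2];prev=p
for q in np.r_[np.linspace(q0,.08,16)[1:],.04,0]:
    n=np.array([-45-68.5*np.sin(q),35-68.5*np.cos(q)]);print(np.round(q,2),np.round(go(np.r_[f2w(*prev),0],psi,*f2w(*n),0)[:2],3));prev=n
```

```text
t 26.525 tcp [0.4709 0.1377 0.0804] fix [-112.4429   41.9571] rot [-179.991     0.0461 -131.9996] F [-3.1321  0.7147  6.3191] w 0.016983344338577407 gf 12.000399443786591 q [ 39.3209  11.9432 -33.2468   0.0028 -44.7631 -81.3224]
q 1.6735877917304078 67.80082492730206
1.57 [ 0.039 -0.029]
1.46 [ 0.032 -0.036]
1.35 [ 0.028 -0.039]
1.25 [ 0.024 -0.042]
1.14 [ 0.019 -0.045]
1.04 [ 0.014 -0.046]
0.93 [ 0.009 -0.048]
0.82 [ 0.004 -0.048]
0.72 [-0.001 -0.048]
0.61 [-0.006 -0.048]
0.5 [-0.011 -0.047]
0.4 [-0.016 -0.046]
0.29 [-0.021 -0.044]
0.19 [-0.025 -0.041]
0.08 [-0.029 -0.038]
0.04 [-0.012 -0.014]
0.0 [-0.013 -0.013]
```

play_rows([
  {"slide":[0.039,-0.029,0],"delta_rot":[0,0,0],"fingers":-1},
  {"slide":[0.032,-0.036,0],"delta_rot":[0,0,0],"fingers":-1},
  {"slide":[0.028,-0.039,0],"delta_rot":[0,0,0],"fingers":-1},
  {"slide":[0.024,-0.042,0],"delta_rot":[0,0,0],"fingers":-1},
  {"slide":[0.019,-0.045,0],"delta_rot":[0,0,0],"fingers":-1},
  {"slide":[0.014,-0.046,0],"delta_rot":[0,0,0],"fingers":-1},
  {"slide":[0.009,-0.048,0],"delta_rot":[0,0,0],"fingers":-1},
  {"slide":[0.004,-0.048,0],"delta_rot":[0,0,0],"fingers":-1},
])

```text
time_s: 27.52
tcp_pos: [0.4901, 0.0844, 0.0796]
eef_rot: [180.0, -0.1, -132.0]
contact_force: [-4.2, 0.1, 3.6]
gripper_width: 0.0165
gripper_force: 12.0
```

play_rows([
  {"slide":[-0.001,-0.048,0],"delta_rot":[0,0,0],"fingers":-1},
  {"slide":[-0.006,-0.048,0],"delta_rot":[0,0,0],"fingers":-1},
  {"slide":[-0.011,-0.047,0],"delta_rot":[0,0,0],"fingers":-1},
  {"slide":[-0.016,-0.046,0],"delta_rot":[0,0,0],"fingers":-1},
  {"slide":[-0.021,-0.044,0],"delta_rot":[0,0,0],"fingers":-1},
  {"slide":[-0.025,-0.041,0],"delta_rot":[0,0,0],"fingers":-1},
  {"slide":[-0.025,-0.033,0],"delta_rot":[0,0,0],"fingers":-1},
  {"slide":[0,0,0],"delta_rot":[0,0,0],"fingers":-1},
])

```text
time_s: 28.52
tcp_pos: [0.5364, 0.066, 0.0798]
eef_rot: [-180.0, 0.0, -132.0]
contact_force: [-0.7, -1.9, -2.5]
gripper_width: 0.0167
gripper_force: 12.0
```

Run:
```python
from h import *
s=st();p=w2f(s["tcp_pos"]);q0=np.arctan2(-45-p[0],35-p[1]);print("q",q0,np.hypot(-45-p[0],35-p[1]))
prev=p
for q in (q0/2,0,-.02,-.04):
    n=np.array([-45-68.5*np.sin(q),35-68.5*np.cos(q)]);print(np.round(q,2),np.round(go(np.r_[f2w(*prev),0],s["eef_rot"][2],*f2w(*n),0)[:2],3));prev=n
```

```text
t 28.525 tcp [0.5364 0.066  0.0798] fix [-50.8339 -33.1748] rot [-179.9643    0.0215 -132.0226] F [-0.7337 -1.8989 -2.466 ] w 0.016693601679226455 gf 11.999897701316513 q [ 27.8228  16.2355 -27.1828   0.036  -46.5492 -69.8702]
q 0.08536533002943904 68.42397925114761
0.04 [-0.013 -0.015]
0 [-0.014 -0.014]
-0.02 [-0.007 -0.006]
-0.04 [-0.007 -0.006]
```

play_rows([
  {"slide":[-0.013,-0.015,0],"delta_rot":[0,0,0],"fingers":-1},
  {"slide":[-0.014,-0.014,0],"delta_rot":[0,0,0],"fingers":-1},
  {"slide":[0,0,0],"delta_rot":[0,0,0],"fingers":-1},
])

```text
time_s: 28.9
tcp_pos: [0.5396, 0.066, 0.0797]
eef_rot: [179.9, -0.2, -132.0]
contact_force: [-10.2, 2.4, 4.6]
gripper_width: 0.0169
gripper_force: 12.0
```

play_rows([
  {"slide":[-0.007,-0.006,0],"delta_rot":[0,0,0],"fingers":-1},
  {"slide":[0,0,0],"delta_rot":[0,0,0],"fingers":-1},
])

```text
time_s: 29.15
tcp_pos: [0.5396, 0.066, 0.0796]
eef_rot: [179.8, -0.3, -132.0]
contact_force: [-15.6, 2.8, 8.4]
gripper_width: 0.0171
gripper_force: 12.0
```

Run:
```python
from h import *
s=st();p=w2f(s["tcp_pos"]);print("q",np.arctan2(-45-p[0],35-p[1]),RF.T@s["contact_force"][:2])
```

```text
t 29.15 tcp [0.5396 0.066  0.0796] fix [-47.6532 -33.3837] rot [ 179.799    -0.252  -132.0449] F [-15.6093   2.8122   8.4193] w 0.01706295426037477 gf 12.000563601286558 q [ 27.5572  16.714  -26.4326  -0.1372 -47.1597 -69.509 ]
q 0.03877873230944347 [-15.4351   3.6495]
```

play_rows([
  {"slide":[0.006,0.006,0],"delta_rot":[0,0,0],"fingers":-1},
  {"slide":[0,0,0],"delta_rot":[0,0,0],"fingers":0.1},
  {"slide":[0,0,0],"delta_rot":[0,0,0],"fingers":0.1},
  {"slide":[0,0,0],"delta_rot":[0,0,0],"fingers":0.1},
  {"slide":[0,0,-0.15],"delta_rot":[0,0,0],"fingers":0.1},
  {"slide":[0,0,-0.3],"delta_rot":[0,0,0],"fingers":0.1},
  {"slide":[0,0,-0.3],"delta_rot":[0,0,0],"fingers":0.1},
])

```text
time_s: 30.02
tcp_pos: [0.5418, 0.0663, 0.1936]
eef_rot: [-180.0, -0.0, -132.0]
contact_force: [-0.1, 0.7, 0.5]
gripper_width: 0.0481
gripper_force: 0.0
```

play_rows([
  {"slide":[0.3,-0.08,-0.1],"delta_rot":[0,0,0],"fingers":0.1},
  {"slide":[0.3,-0.08,0],"delta_rot":[0,0,0],"fingers":0.1},
  {"slide":[0.3,-0.08,0],"delta_rot":[0,0,0],"fingers":0.1},
  {"slide":[0.3,-0.08,0],"delta_rot":[0,0,0],"fingers":0.1},
  {"slide":[0.3,-0.08,0],"delta_rot":[0,0,0],"fingers":0.1},
  {"slide":[0.3,-0.08,0],"delta_rot":[0,0,0],"fingers":0.1},
  {"slide":[0.3,-0.08,0],"delta_rot":[0,0,0],"fingers":0.1},
  {"slide":[0.3,-0.08,0],"delta_rot":[0,0,0],"fingers":0.1},
])

```text
time_s: 31.02
tcp_pos: [0.3716, -0.2668, 0.2078]
eef_rot: [-179.9, 0.0, -132.0]
contact_force: [0.6, -0.6, 0.1]
gripper_width: 0.048
gripper_force: 0.0
```

Run:
```python
from h import *
st();a=snap("side","side8");b=snap("top","top8");b0=load("top0")
im=np.vstack([np.hstack([crop(a,190,255,130,130,3),crop(b,175,160,130,130,3)]),np.hstack([crop(b0,205,225,65,35,6),crop(b,205,225,65,35,6)])[:, :780]])
cv2.imwrite("pics/m9.png",cv2.convertScaleAbs(im,alpha=1.3,beta=10));print(im.shape)
for c,n,bx in((b0,"t0",(235,222,35,28)),(b,"t8",(235,222,35,28)),(load("side0"),"s0",(285,265,30,50)),(a,"s8",(280,262,35,50))):
    x,y,w,h=bx;g=c["image"][y:y+h,x:x+w].max(2);ys,xs=np.nonzero(g<60);print(n,xs.mean()+x,ys.mean()+y)
for c,n in((b0,"t0"),(b,"t8")):
    hsv=cv2.cvtColor(c["image"],cv2.COLOR_BGR2HSV);m=((hsv[...,0]<16)&(hsv[...,1]>90)&(hsv[...,2]>80))
    out=[]
    for x in(226,232,238,260,265,270,274,277):
        ys=np.nonzero(m[228:252,x])[0]+228;out.append((x,ys.min() if len(ys) else 0,ys.max() if len(ys) else 0))
    print(n,out)
# expected link lower edge (x side -9) and centre for q
for q in(0,.04,.085):
    print(q,[proj(b,np.r_[f2w(-45-r*np.sin(q)+o*np.cos(q),35-r*np.cos(q)-o*np.sin(q)),.07])[0].round(1).tolist() for r,o in((30,-9),(30,9),(110,-9),(110,9))])
```

```text
t 31.025 tcp [ 0.3716 -0.2668  0.2078] fix [-233.3861 -356.6436] rot [-179.9193    0.0359 -132.0017] F [ 0.6036 -0.6296  0.1388] w 0.047985171219883306 gf 0.0 q [-10.8802   0.352  -27.2153   0.0123 -62.3451 -31.1273]
(600, 780, 3)
t0 251.765625 239.5625
t8 251.4 237.05454545454546
s0 297.6547619047619 285.79761904761904
s8 294.84023668639054 285.5147928994083
t0 [(226, np.int64(235), np.int64(247)), (232, np.int64(236), np.int64(243)), (238, np.int64(236), np.int64(244)), (260, np.int64(238), np.int64(246)), (265, np.int64(238), np.int64(247)), (270, np.int64(228), np.int64(247)), (274, np.int64(239), np.int64(248)), (277, np.int64(240), np.int64(248))]
t8 [(226, np.int64(235), np.int64(247)), (232, np.int64(235), np.int64(242)), (238, np.int64(235), np.int64(242)), (260, 0, 0), (265, 0, 0), (270, 0, 0), (274, 0, 0), (277, 0, 0)]
0 [[232.3, 242.4], [233.0, 233.0], [275.0, 244.2], [275.6, 234.8]]
0.04 [[232.0, 243.0], [233.1, 233.7], [274.6, 246.5], [275.6, 237.1]]
0.085 [[231.7, 243.7], [233.2, 234.4], [274.1, 249.1], [275.5, 239.7]]
```

View pics/m9.png

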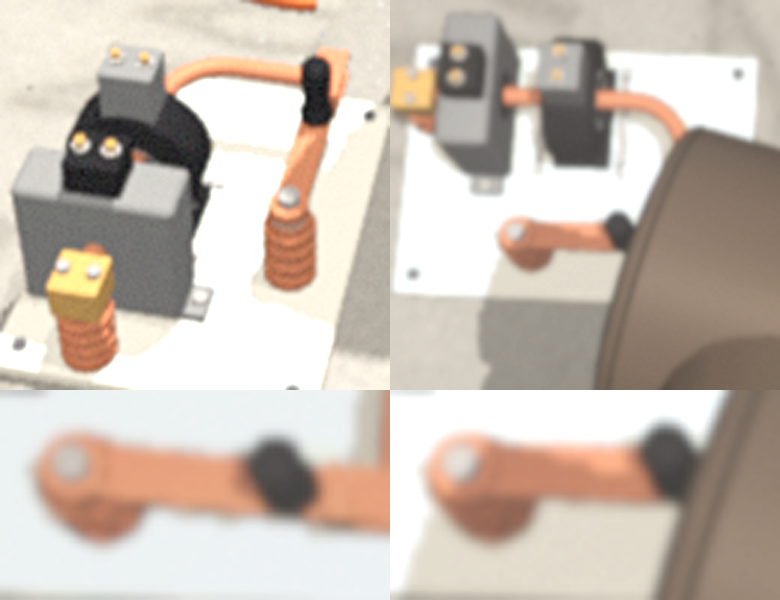

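The transformer stands upright on its foot between the ribs, block at top-view pixel (230,180). The link looks home, but the arm hides its tip from above, so I'll clear the view and measure it.

play_rows([
  {"slide":[0.3,-0.08,0],"delta_rot":[0,0,0],"fingers":0.1},
  {"slide":[0.3,-0.08,0],"delta_rot":[0,0,0],"fingers":0.1},
  {"slide":[0.3,-0.08,0],"delta_rot":[0,0,0],"fingers":0.1},
  {"slide":[0.3,-0.08,0],"delta_rot":[0,0,0],"fingers":0.1},
  {"slide":[0.3,-0.08,0],"delta_rot":[0,0,0],"fingers":0.1},
  {"slide":[0.3,-0.08,0],"delta_rot":[0,0,0],"fingers":0.1},
  {"slide":[0.3,-0.08,0],"delta_rot":[0,0,0],"fingers":0.1},
  {"slide":[0,0,0],"delta_rot":[0,0,0],"fingers":0.1},
])

```text
time_s: 32.12
tcp_pos: [0.2225, -0.5578, 0.2066]
eef_rot: [180.0, -0.0, -132.2]
contact_force: [0.5, 0.4, -1.2]
gripper_width: 0.0483
gripper_force: 0.0
```

Run:
```python
from h import *
st();b=snap("top","top9");a=snap("side","side9");b0=load("top0")
def edge(c,x):
    hsv=c["image"][228:258,x].astype(float);v=hsv[:,2]-hsv[:,0]  # R-B
    up=np.interp(np.arange(0,29.01,.05),np.arange(30),v);i=np.nonzero(up>50)[0];return 228+i[0]*.05,228+i[-1]*.05
for c,n in((b0,"t0"),(b,"t9")): print(n,[(x,)+tuple(np.round(edge(c,x),1)) for x in(236,240,244,258,260,262,264,273,275,277)])
for q in(-.02,0,.02,.04,.06,.085): print(q,"lower edge r=30,110",[proj(b,np.r_[f2w(-45-r*np.sin(q)-9*np.cos(q),35-r*np.cos(q)+9*np.sin(q)),z])[0].round(1).tolist() for r,z in((40,.068),(110,.075),(110,.055))])
for n,c in(("s0",load("side0")),("s9",a)):
    hsv=cv2.cvtColor(c["image"],cv2.COLOR_BGR2HSV);m=((hsv[...,0]<16)&(hsv[...,1]>90)&(hsv[...,2]>80))[255:300,290:325]
    ys,xs=np.nonzero(m);print(n,"tip right",xs.max()+290,"top",ys.min()+255)
for q in(0,.04,.085): print(q,[proj(a,np.r_[f2w(-45-118*np.sin(q)-9*np.cos(q),35-118*np.cos(q)+9*np.sin(q)),.075])[0].round(1).tolist()])
im=crop(b,180,165,130,100,6);cv2.imwrite("pics/m10.png",cv2.convertScaleAbs(im,alpha=1.2,beta=5))
```

```text
t 32.125 tcp [ 0.2225 -0.5578  0.2066] fix [-397.9712 -639.2041] rot [ 179.9619   -0.0201 -132.1925] F [ 0.5323  0.409  -1.1931] w 0.04828231289802228 gf 0.0 q [-49.6161  14.3956 -10.7486   0.0275 -64.891    7.412 ]
t0 [(236, np.float64(235.6), np.float64(244.0)), (240, np.float64(235.9), np.float64(244.2)), (244, np.float64(236.6), np.float64(244.8)), (258, np.float64(237.8), np.float64(246.0)), (260, np.float64(237.2), np.float64(246.4)), (262, np.float64(237.4), np.float64(246.5)), (264, np.float64(237.3), np.float64(247.1)), (273, np.float64(228.0), np.float64(248.3)), (275, np.float64(238.6), np.float64(248.3)), (277, np.float64(239.0), np.float64(248.6))]
t9 [(236, np.float64(234.2), np.float64(242.6)), (240, np.float64(234.4), np.float64(242.8)), (244, np.float64(234.6), np.float64(243.0)), (258, np.float64(235.2), np.float64(243.3)), (260, np.float64(234.4), np.float64(243.5)), (262, np.float64(234.6), np.float64(243.4)), (264, np.float64(234.4), np.float64(243.8)), (273, np.float64(228.0), np.float64(244.4)), (275, np.float64(234.7), np.float64(244.6)), (277, np.float64(235.0), np.float64(244.7))]
-0.02 lower edge r=30,110 [[237.9, 242.5], [274.9, 242.5], [275.8, 244.7]]
0 lower edge r=30,110 [[237.7, 242.9], [274.8, 243.7], [275.6, 245.9]]
0.02 lower edge r=30,110 [[237.6, 243.3], [274.6, 244.8], [275.4, 247.0]]
0.04 lower edge r=30,110 [[237.5, 243.7], [274.4, 246.0], [275.2, 248.1]]
0.06 lower edge r=30,110 [[237.3, 244.1], [274.2, 247.1], [275.0, 249.2]]
0.085 lower edge r=30,110 [[237.1, 244.6], [273.9, 248.5], [274.7, 250.7]]
s0 tip right 309 top 255
s9 tip right 305 top 255
0 [[306.4, 271.3]]
0.04 [[309.0, 271.8]]
0.085 [[311.9, 272.5]]
```

View pics/m10.png

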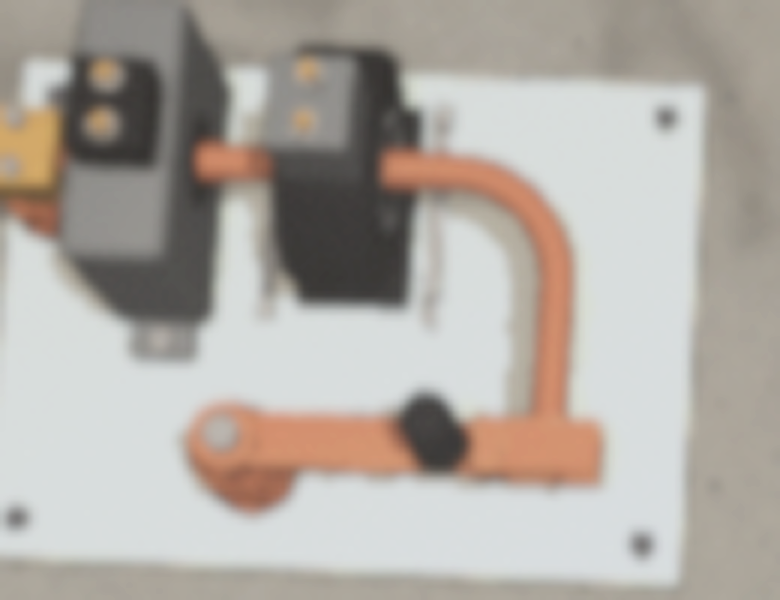

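The view from above shows the link level with the plate edge and its fork over the bar end (pixel 275,240). The edge slope gives q ≈ 0. The transformer stands between the ribs, so I'm handing in.

```bash
python3 -c "
from plant import r
print(r.close_job())"
```

```text
the job is handed in; nothing more can be done
None
```

The wide-window transformer stands upright between the ribs on the bar, the link is closed to within my measurement (q ≈ 0) and released, the bystanders were not touched, and I handed the job in at about 32 s; no verdict came back.

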